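# Set the drying timer: mode screw and thumbwheel

### The job

Set the studio's drying timer: with the flat screwdriver from the caddy, turn the slotted mode switch a quarter turn clockwise so that its slot points to the green dots, and put the screwdriver back upright in its holder. Gently roll the numbered thumbwheel with a bare fingertip, without pinching it, until 7 stands centred on top between the orange pointers. Touch the switch only with the screwdriver and leave the paint bottle, glue jar and brush pot where they stand.

Things in the scene. Friction and masses are not known exactly. Their poses are not given: they have to be found in the camera images.
- timer: Fixed grey timer box, 170 mm (its x) by 250 mm (its y) by 80 mm high, standing on the table. Origin: centre of its underside; x points away from the robot side, y along its length, z up. The thumbwheel is at y = +60 mm and the slotted mode switch at y = -65 mm (both x = 0).
- wheel_axis (a point): Centre of the white thumbwheel, on its axle, 70 mm above the table, fixed to the timer box (same axes): the axle lies along y. The wheel is 36 mm wide along y, its tread has a radius of 53 mm; ten blue ridges cross the tread (7 mm thick, full width, tips at radius 66 mm), half-way between ten black digits 0 to 9, which are 36 degrees apart and upright for a reader on the robot's side.
- pointer (a point): Top of the wheel's tread, between two small orange pointers, 123 mm above the table, straight over the axle; fixed to the box (same axes). The digit here is the set number. The pointers sit on two black round guards, 10 mm thick, radius 45 mm, centred 26 mm either side of the wheel along y.
- wheel (a joint): Angle of the thumbwheel: n x 0.6283 rad when digit n is on top (7: 4.398). Grows as the wheel's top rolls towards the box's +x. The ridge between digits k and k+1 stands at (value - (k+0.5) x 0.6283) from the vertical, leaning to +x when positive. Stiff (about 2 N at the ridges), no clicks, stays where it is left. Stops at 0 and 9.
- slot_mouth (a point): Middle of the slot's mouth on top of the mode switch, 98 mm above the table, fixed to the timer box (same axes; does not turn with the switch). The switch is a yellow block 40 x 32 mm on a black disc, with a straight slot along its long side: 26 mm long, 8 mm wide, 11 mm deep, mouth bevelled 3 mm. Grey dots on the box at +-x of it, green dots at +-y.
- mode_switch (a joint): Angle of the mode switch, growing clockwise seen from above: at 0 the slot points along the box's x (grey dots), at 1.571 along its y (green dots). Stops at 0 and 1.62. Stiff (about 0.05 N m), stays where it is left. The blade has some play in the slot: it must turn up to about 0.3 rad farther than the slot.
- driver_grip (a point): Centre of the handle of the flat screwdriver, which hangs upright in its holder, handle up: red square handle 32 x 32 mm, 85 mm tall (42.5 mm above and below this point), steel shaft 10 mm thick below it. Axes: z up the tool; x along the width of the blade; handle faces look along x and y. 120 g.
- driver_tip (a point): Tip of the screwdriver's blade, 107.5 mm below the handle's centre. Blade 18 mm wide along the tool's x, 3 mm thick, 16 mm long. Same axes as the handle.
- holder_hole (a point): Centre of the 26 mm round hole of the screwdriver's holder, in the hole's mouth, 90 mm above the table, in the grey plate (120 by 75 mm) at the caddy's -y end (same axes as the caddy; bevelled, open for 70 mm and more below). The screwdriver's shaft hangs through it, the handle's underside rests on the plate.
- caddy: Fixed black marker caddy, 130 mm (x) by 260 mm (y), 75 mm high, origin at the centre of its underside. Holder plate at its -y end, top 90 mm high; the rest is full of markers standing up to 140 mm (from y = -30 to +115 mm), with a carrying bow along y in the middle, up to 132 mm, from y = -50 to +130 mm.
- bottle_mid (a point): Bystander: middle of the blue paint bottle, 64 mm thick, 210 mm tall, standing beyond the timer box.
- jar_mid (a point): Bystander: middle of the yellow glue jar, 60 mm thick, 100 mm tall, standing beyond the caddy.
- pot_mid (a point): Bystander: middle of the white brush pot, 74 mm thick, 90 mm tall, brushes up to 174 mm, standing on the robot's side of the timer box.
Things that resemble listed ones, but are neither listed nor needed, are in the scene too. What is meant by the part that bears driver_grip is not yellow, and is the larger of those in its own colour.

How it is judged:
At the end, for the whole second after the job is handed in: The thumbwheel stands still with 7 on top, within 0.16 rad (a quarter step); the mode switch has been turned to within 0.2 rad of the green dots; the screwdriver hangs upright (within 0.12 rad) and at rest in its holder, tip within 15 mm of the hole's centre line and handle down on the plate (value of joint wheel between 4.23823 and 4.55823 rad and velocity of joint wheel between -0.05 and 0.05 rad/s and value of joint mode_switch above 1.37 rad and horizontal distance between driver_tip and holder_hole below 0.015 m and z of driver_grip in the frame of caddy below 0.138 m and angle between driver_grip's own z axis and vertical below 0.12 rad and linear speed of driver below 0.02 m/s); the robot touches nothing.
It fails at once if the paint bottle, glue jar or brush pot is pushed more than 20 mm or tipped (distance of any of bottle_mid, jar_mid, pot_mid from where it was at the start of the episode above 0.02 m or angle between any of bottle_mid, jar_mid, pot_mid's own z axis and vertical above 0.25 rad).
It fails at once if the fingers turn or press the mode switch (only the screwdriver may) (contact force between the fingers and mode_switch above 1 N).
It fails at once if the screwdriver pushes the thumbwheel (only a fingertip may) (contact force between driver and wheel above 1 N).
It fails at once if the thumbwheel is pinched or forced with more than 35 N (contact force between the fingers and wheel above 35 N).
It also fails if it takes over 72 s, if anything falls off the work surface, if the arm or the gripper's body presses on something with over 40 N, if the wrist force passes 120 N, or if a joint passes its speed limit or range.

### The arm

A 6-joint arm with a two-finger parallel gripper is mounted at the origin on the work surface. World frame = base frame: x ahead of the robot, y to its left, z up, the work surface at z = 0. Lengths are in m, angles in rad, forces in N, time in s.
With the tool pointing down it reaches from about 0.225 to 0.875 m from the base axis. Payload 3.4 kg.
Tool frame: the origin (TCP) lies on the centre line of the jaws, within the pads' length; the fingertips stand 19 mm ahead of it and the grasp point (between the pads) is the TCP (nose_length is the distance from the TCP to the fingertips, in m); z points along the fingers, y is the direction in which the jaws open and shut (so a half turn about z gives the same grasp; the last joint's range is limited). The gripper opens to 85 mm and grips with 20 to 120 N. Pads are 22 mm wide; open, the fingers measure 114 mm over their backs; the gripper's body (76 mm by 85 mm) begins 54 mm behind the grasp point. The pads swing forward as they close: fully open they stand 13 mm farther back than shut.
Start: joints at [1.108, 0.276, 1.505, -0, 1.361, -0.121], TCP at [0.193, 0.542, 0.25] pointing down, gripper open.
Joint ranges: [-2.89, 2.89], [-0.75, 2.08], [0.22, 2.7], [-1.18, 4.32], [0.11, 2.71], [-2.7, 2.7]. Speed limits (rad/s): [2.57, 2.57, 3.14, 3.14, 3.14, 3.14].

### API

Orientations are given as a unit quaternion [w, x, y, z].
In Python, from rig import * gives the robot as it stands.
- The arm moves only by the shell command python3 -m jog 'ROWS' [OPENING] [FORCE]. ROWS is JSON, one flat list of numbers, 6 for each row, row after row: the shift along the tool's x, y, z in mm, then the turn, a rotation vector about the tool's x, y, z in degrees. In form: [tx, ty, tz, wx, wy, wz, tx, ty, tz, wx, wy, wz, ...]. A call has 1 to 10 rows; each row is the pose to reach, as a shift and turn from the pose commanded when the call began, along the tool's axes at that moment; what a row does not reach only later rows make up. A row lasts 1/8 s, in which the tool goes at most 62.5 mm and 10.7 degrees, less where a joint would pass 70% of its speed; a pose out of reach is approached as far as the arm can. A call with a gripper value outside its range is refused whole. OPENING is the closure, from 0 (fully open) to 1 (shut), set as the call begins (- or left out, the last holds). The fingers move at their own pace and stop on an object; FORCE is the grip in N (left out, the last holds). Time passes only in rows, so rows that repeat a pose let the fingers close. It gives the time, the measured TCP pose, the force and the opening at its end, in the units of the state.
- get_state(): the state, without advancing time (a new reading comes with each control period).
- get_image(name): name is "scene" or "top"; returns a dict with "frame" (420x560x3 uint8, red, green, blue), "camera_matrix" (3x3 intrinsics, pixels), "rvec" (rotation vector, rad) and "tvec" (3), from world to camera coordinates, as OpenCV has them. Camera axes: x right, y down, z forward; pixel columns grow to the right and rows downward; lengths in m; the calibration is good to about 2 mm. A picture is of the moment at which its call begins. There is no depth.
- sign_off(): hands the job in, once; it reports no verdict.
The state is a dict: "clock": time; "qpos": joint angles; "qd": joint speeds; "effort": joint torques, N m; "position": TCP position; "ee_rot": TCP orientation; "contact_force": force on the tool from outside, world axes, zero at the start; "moment": the same for the moment, N m; "width": finger opening in m.
Only numpy, scipy, OpenCV 4.12 (cv2) and the standard library are available. Lean on these libraries where they do the work, as an engineer would, in place of code of your own. Each camera call takes 0.05 s, during which the arm holds its last target.

## Working session

There is one attempt and no reset: what is moved stays moved. The work goes in short steps, Python scripts to look and compute and a shell command to move; the robot and the scene stay as the last step left them, time stands still between calls to the robot, and variables do not carry over. Pictures are saved under pics/ and viewed, and the job is handed in when it is done.

```bash
ls; mkdir -p pics; python3 - <<'E'
from rig import *
import cv2
for n in ["scene","top"]:
    d=get_image(n); cv2.imwrite(f"pics/{n}0.png",cv2.resize(d["frame"][:,:,::-1],(800,600),interpolation=cv2.INTER_CUBIC))
    print(d["camera_matrix"],d["rvec"],d["tvec"])
print(get_state())
E
```

```text
pics
[[440.35656013   0.         281.0596595 ]
 [  0.         440.35656013 206.5742468 ]
 [  0.           0.           1.        ]] [ 1.79198933  1.56702965 -0.76683331] [-0.05640689 -0.26932942  1.49307315]
[[475.4765261    0.         278.47981842]
 [  0.         475.4765261  210.5562728 ]
 [  0.           0.           1.        ]] [ 2.11798637 -2.13947869  0.15426296] [0.01445667 0.58149805 0.91196562]
{'clock': 0.1, 'qpos': array([ 1.10799961e+00,  2.76523412e-01,  1.50599491e+00,  8.93080338e-06,
        1.36071023e+00, -1.21005358e-01]), 'qd': array([ 0.00036555, -0.00124011, -0.00343005, -0.00175624,  0.00157337,
       -0.0015563 ]), 'effort': array([ 1.89668674e-03, -4.17698300e+01, -2.46403295e+01, -2.10135472e-04,
        5.81883898e-03, -2.67603262e-06]), 'position': array([0.19253415, 0.5413433 , 0.24953558]), 'ee_rot': array([-2.39564832e-04,  1.70065912e-01,  9.85432350e-01, -7.82089173e-04]), 'contact_force': array([ 0.26898114, -0.71275326,  1.12841545]), 'moment': array([ 0.00937786, -0.00780802,  0.04232048]), 'width': 0.08519296195423169}
```

View pics/scene0.png

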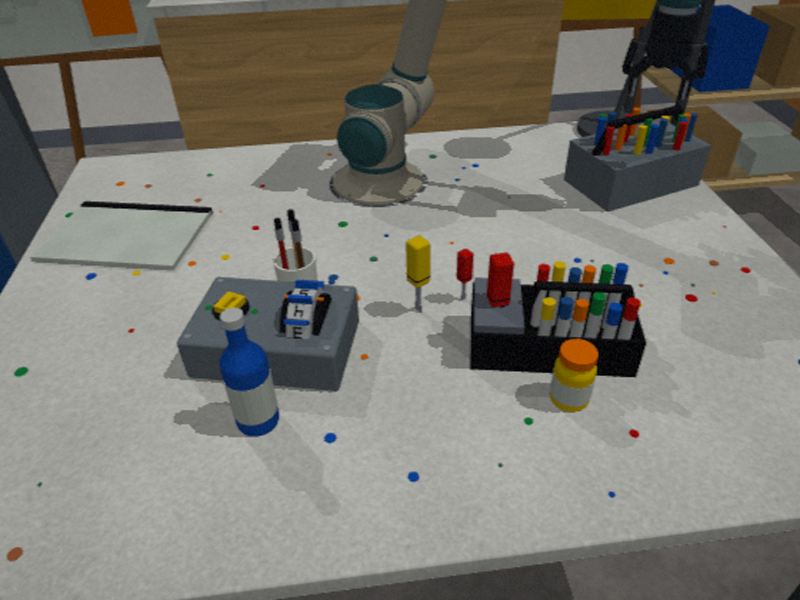

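View pics/top0.png

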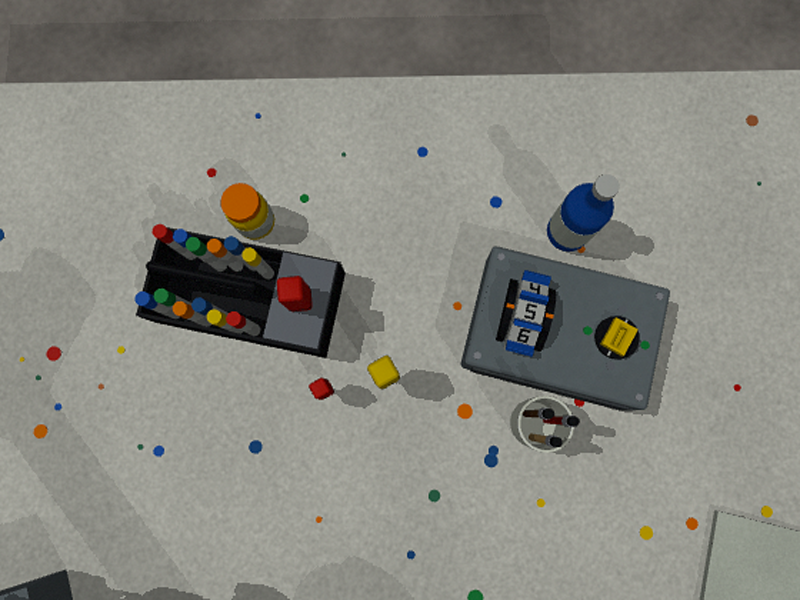

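The scene shows three screwdriver-like things, by pixel in the enlarged pictures:
- Large red: scene (500,280), top (293,293), standing in the caddy's plate.
- Small red: scene (465,266), top (320,388).
- Yellow: scene (418,262), top (383,372).

By the description I choose the large red one. Next I check it in close crops.

```bash
cat > h.py <<'E'
from rig import *
import cv2, numpy as np
def crop(n,u0,v0,u1,v1,name):
    d=get_image(n); f=d["frame"][v0:v1,u0:u1,::-1]; s=min(800/(u1-u0),600/(v1-v0))
    f=cv2.resize(f,None,fx=s,fy=s,interpolation=cv2.INTER_CUBIC)[:600,:800]
    cv2.imwrite("pics/"+name,f); print(name,"scale",s,"off",u0,v0); return d
def ray_z(d,u,v,z):
    R,_=cv2.Rodrigues(np.array(d["rvec"])); t=np.array(d["tvec"]).ravel(); K=d["camera_matrix"]
    r=R.T@np.linalg.inv(K)@np.array([u,v,1.]); c=-R.T@t
    return c+r*(z-c[2])/r[2]
def proj(d,P):
    return cv2.projectPoints(np.atleast_2d(np.array(P,float)),np.array(d["rvec"],float),np.array(d["tvec"],float),d["camera_matrix"],None)[0].reshape(-1,2)
E
python3 - <<'E'
from h import *
crop("top",315,160,475,290,"t_timer.png")
crop("top",90,150,250,270,"t_caddy.png")
crop("scene",320,160,460,265,"s_caddy.png")
crop("scene",120,180,260,285,"s_timer.png")
E
```

```text
t_timer.png scale 4.615384615384615 off 315 160
t_caddy.png scale 5.0 off 90 150
s_caddy.png scale 5.714285714285714 off 320 160
s_timer.png scale 5.714285714285714 off 120 180
```

View pics/t_timer.png

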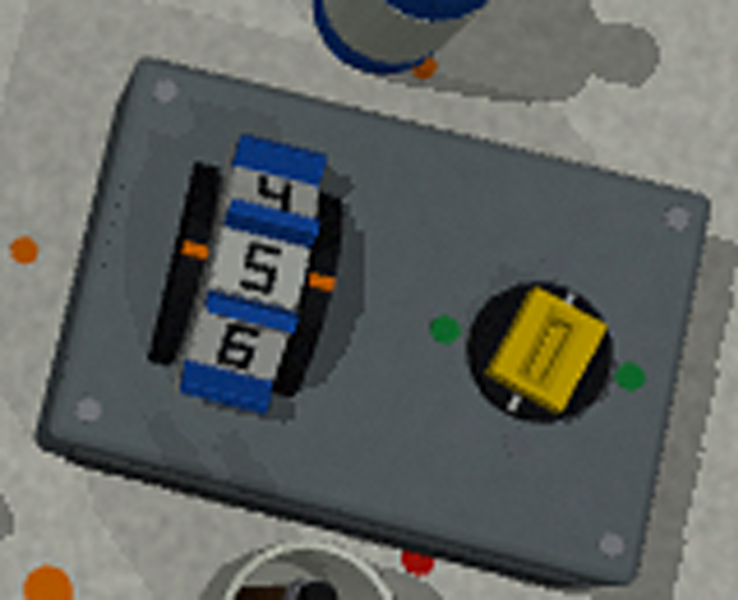

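View pics/t_caddy.png

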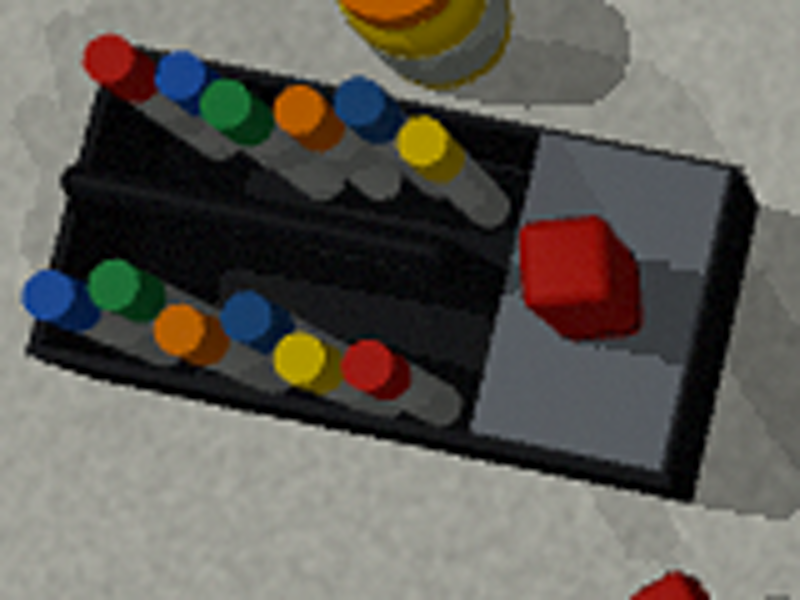

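View pics/s_caddy.png

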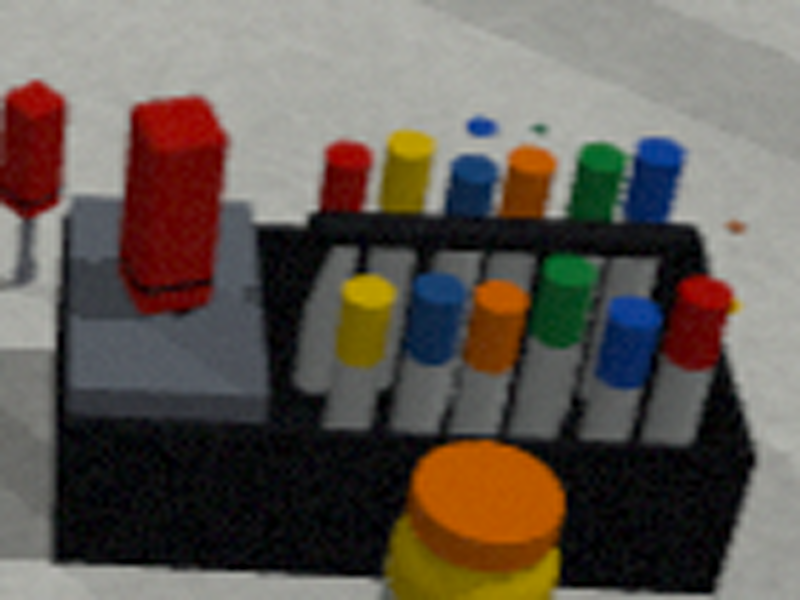

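View pics/s_timer.png

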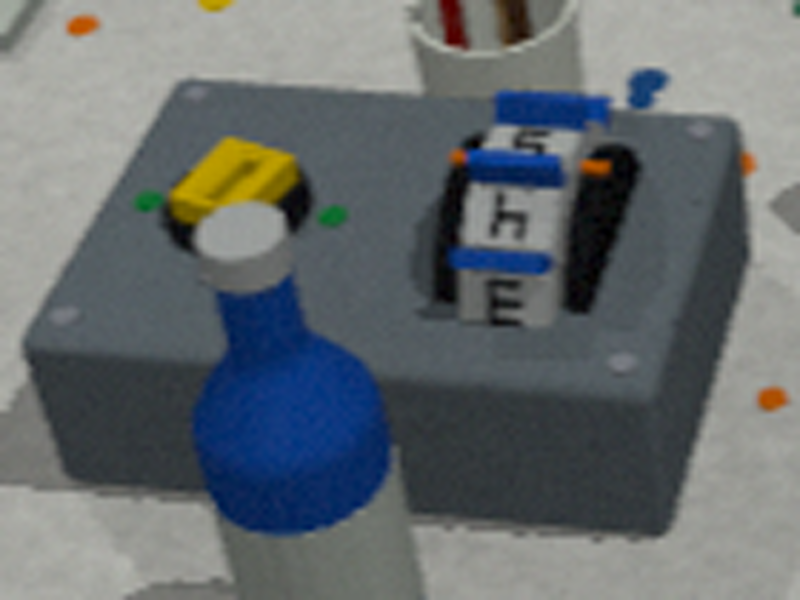

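Top and scene crops: the large red handle is at top crop (575,270) and scene crop (175,200). It stands in the grey plate and is clearly bigger than the small red one. The wheel shows 5 near the pointers, and the slot is already turned a little clockwise. Next I fit the poses.

```bash
cat > fit.py <<'E'
from h import *
from scipy.optimize import least_squares
T=get_image("top");S=get_image("scene")
a=lambda L,s,u,v:np.array(L,float)/s+[u,v]
def T2(x,y,th,P):
    P=np.array(P,float);c,s=np.cos(th),np.sin(th)
    return np.c_[x+c*P[:,0]-s*P[:,1],y+s*P[:,0]+c*P[:,1],P[:,2]]
def fit(PT,uT,PS,uS,x0,nm):
    f=lambda p:np.r_[(proj(T,T2(*p,PT))-uT).ravel(),(proj(S,T2(*p,PS))-uS).ravel()]
    r=least_squares(f,x0,loss="soft_l1"); print(nm,r.x.round(4),np.degrees(r.x[2]).round(1)); print(f(r.x).reshape(-1,2).round(1).tolist()); return r.x
if __name__=="__main__":
    p=ray_z(T,*a([[538,353]],4.615,315,160)[0],.098);print(p)
    C=[[.085,.125,.08],[.085,-.125,.08],[-.085,-.125,.08],[-.085,.125,.08]]
    fit(C,a([[140,62],[708,200],[634,585],[40,438]],4.615,315,160),C,a([[655,402],[28,350],[185,82],[745,120]],5.714,120,180),[p[0],p[1]+.06,-.2],"timer")
    q=ray_z(T,*a([[605,300]],5,90,150)[0],.09)
    P=[[.06,.0375,.09],[.06,-.0375,.09],[-.06,-.0375,.09],[-.06,.0375,.09]]
    fit(P,a([[540,130],[732,168],[663,470],[470,432]],5,90,150),P,a([[268,390],[68,388],[72,200],[250,202]],5.714,320,160),[q[0],q[1],-.2],"plate")
    h=.016
    H=[[h,h,.175],[h,-h,.175],[-h,-h,.175],[-h,h,.175]]
    fit(H,a([[522,225],[597,216],[609,300],[527,307]],5,90,150),H,a([[227,140],[137,145],[133,106],[205,98]],5.714,320,160),[q[0],q[1],0],"handle")
E
python3 fit.py
```

```text
[ 0.52053394 -0.27995948  0.098     ]
timer [ 0.54   -0.2195 -0.2616] -15.0
[[-1.9, -2.8], [0.8, -1.8], [-0.2, 0.7], [-0.6, -0.5], [0.3, -1.3], [-2.2, -1.6], [-1.3, -1.9], [-0.0, -1.6]]
plate [ 0.5782  0.1407 -0.2083] -11.9
[[-0.1, 0.2], [-1.1, -0.2], [-0.7, -0.3], [-0.2, -0.4], [-0.5, 0.8], [-0.3, -0.2], [-1.2, -0.9], [-0.6, -0.2]]
handle [0.5777 0.1392 0.0318] 1.8
[[-0.8, -1.7], [2.3, -0.7], [0.2, 0.4], [-1.6, -0.2], [-0.0, -0.7], [1.1, 0.1], [-2.1, -1.7], [-0.5, -1.8]]
```

```bash
cat > ov.py <<'E'
from fit import *
def draw(d,segs,u0,v0,u1,v1,name):
    s=min(800/(u1-u0),600/(v1-v0)); f=cv2.resize(d["frame"][v0:v1,u0:u1,::-1],None,fx=s,fy=s,interpolation=cv2.INTER_CUBIC).copy()
    for P,col in segs:
        q=((proj(d,P)-[u0,v0]+.5)*s)
        cv2.polylines(f,[(q*16).astype(np.int32).reshape(-1,1,2)],True,col,1,cv2.LINE_AA,4)
    cv2.imwrite("pics/"+name,f[:600,:800]); return f[:600,:800]
def circ(r,cx,cy,z,n=40):
    t=np.linspace(0,2*np.pi,n);return np.c_[cx+r*np.cos(t),cy+r*np.sin(t),0*t+z]
def rect(a,b,cx,cy,z): return [[cx+a,cy+b,z],[cx+a,cy-b,z],[cx-a,cy-b,z],[cx-a,cy+b,z]]
def timer(p):
    C=(0,255,255);t=np.linspace(0,2*np.pi,40)
    L=[(T2(*p,rect(.085,.125,0,0,z)),C) for z in(0,.08)]
    L+=[(T2(*p,circ(.002,0,-.065,.098)),(255,0,255))]
    for y in(.021,.031,-.031,-.021): L.append((T2(*p,np.c_[.045*np.cos(t),0*t+.06+y,.07+.045*np.sin(t)]),(255,255,0)))
    return L
def handle(p): return [(T2(*p,rect(.016,.016,0,0,z)),(0,255,255)) for z in(.09,.175)]
E
python3 - <<'E'
from ov import *
pt=[.540,-.2195,-.2616];ph=[.5777,.1392,.0318]
a1=draw(T,timer(pt),315,160,475,290,"a1.png");draw(S,timer(pt),120,180,260,285,"a2.png")
b1=draw(T,handle(ph),180,180,230,225,"b1.png");b2=draw(S,handle(ph),330,170,375,220,"b2.png")
f=np.full((600,800,3),0,np.uint8)
for i,n in enumerate(["b1.png","b2.png"]):
    x=cv2.imread("pics/"+n); s=min(400/x.shape[1],600/x.shape[0]);x=cv2.resize(x,None,fx=s,fy=s);f[:x.shape[0],i*400:i*400+x.shape[1]]=x
cv2.imwrite("pics/b.png",f)
E
```

```text
(no output)
```

View pics/a1.png

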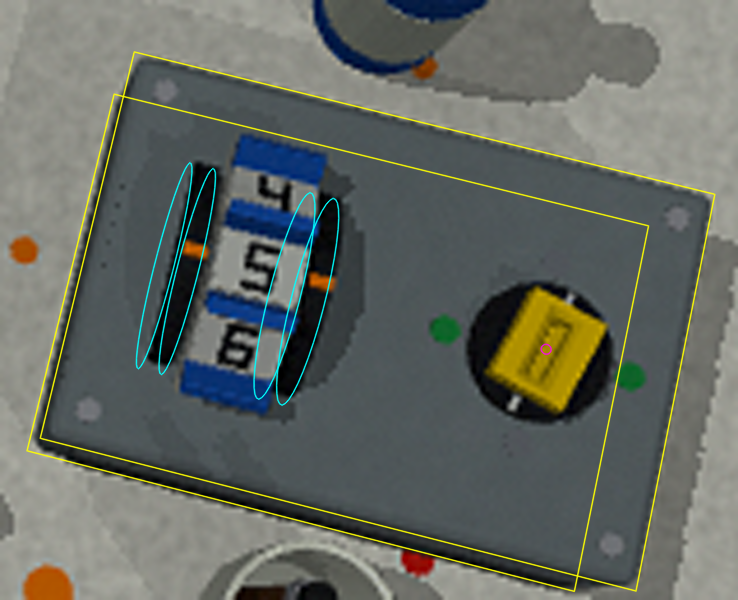

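View pics/a2.png

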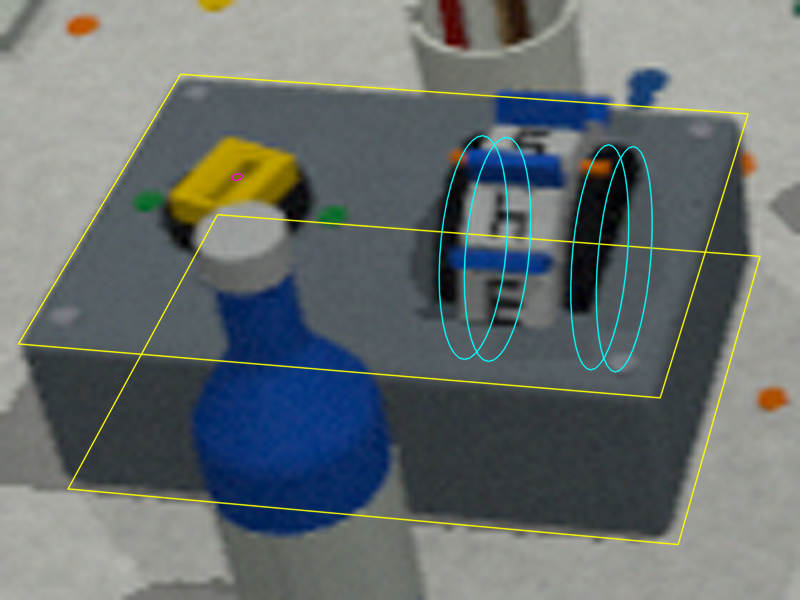

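View pics/b.png

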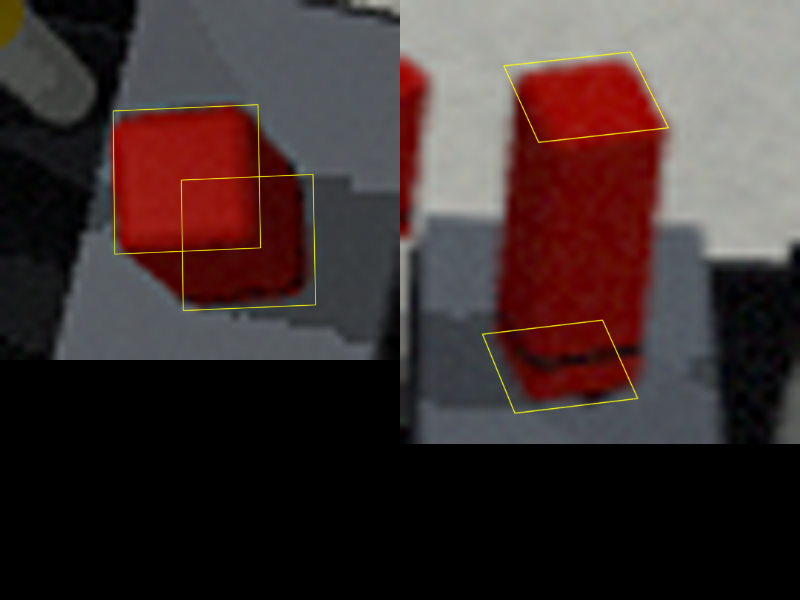

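```bash
cat > fit2.py <<'E'
from ov import *
b=lambda L,s,u,v:np.array(L,float)/s+[u-.5,v-.5]
e=.002
C=[[.085-e,.125-e,.08],[.085-e,-.125+e,.08],[-.085+e,-.125+e,.08],[-.085+e,.125-e,.08]]+[[0,-.065,.081]]*3+[[0,-.065,.098]]*3
pt=fit(C,b([[140,62],[708,200],[634,585],[40,438]]+[[537.5,352.5]]*3+[[549,350]]*3,4.615,315,160),C,b([[655,402],[28,350],[185,82],[742,120]]+[[241,209]]*3+[[237,175]]*3,5.714,120,180),[.54,-.22,-.26],"timer")
h=.015
H=[[h,h,.174],[h,-h,.174],[-h,-h,.174],[-h,h,.174],[-h,-h,.091]]
ph=fit(H,b([[117,119],[240,110],[254,236],[122,247],[185,303]],8,180,180),H[:4]+[[h,-h,.091],[h,h,.091]],b([[656-400,133],[536-400,142],[518-400,75],[628-400,63],[530-400,398],[635-400,385]],8.889,330,170),[.577,.139,.05],"handle")
a1=draw(T,timer(pt),315,160,475,290,"c1.png");a2=draw(S,timer(pt),120,180,260,285,"c2.png")
b1=draw(T,handle(ph),180,180,230,225,"d1.png");b2=draw(S,handle(ph),330,170,375,220,"d2.png")
f=np.zeros((600,800,3),np.uint8)
for i,x in enumerate([a1,a2,b1,b2]):
    s=min(400/x.shape[1],300/x.shape[0]);x=cv2.resize(x,None,fx=s,fy=s,interpolation=cv2.INTER_AREA);r,c=divmod(i,2);f[r*300:r*300+x.shape[0],c*400:c*400+x.shape[1]]=x
cv2.imwrite("pics/cd.png",f)
E
python3 fit2.py
```

```text
timer [ 0.5397 -0.2202 -0.2599] -14.9
[[-0.3, -0.8], [0.5, -0.6], [-0.0, -0.0], [1.7, -0.5], [-0.5, 0.3], [-0.5, 0.3], [-0.5, 0.3], [-0.3, -0.1], [-0.3, -0.1], [-0.3, -0.1], [-0.2, -1.7], [-0.8, -1.7], [-0.7, -0.9], [-0.4, -0.8], [0.4, -0.0], [0.4, -0.0], [0.4, -0.0], [-0.4, 0.2], [-0.4, 0.2], [-0.4, 0.2]]
handle [0.5778 0.1401 0.034 ] 1.9
[[-0.4, -0.4], [1.2, -0.1], [-0.2, 1.0], [-0.8, 0.3], [15.3, -0.4], [1.2, -0.5], [1.0, 0.1], [-0.7, -0.5], [0.3, -0.6], [-1.0, 1.0], [0.2, 0.9]]
```

View pics/cd.png

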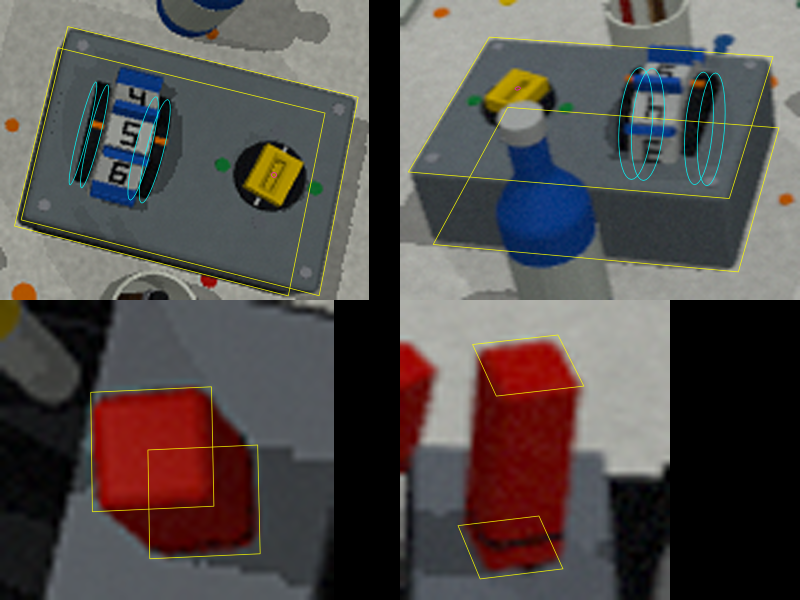

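```bash
cat > go.py <<'E'
from h import *
from scipy.spatial.transform import Rotation as Ro
import sys
# target: x y z (m) jawyaw(deg) tool down -> row
def rel(x,y,z,jaw):
    s=get_state();w,a,b,c=s["ee_rot"];R=Ro.from_quat([a,b,c,w])
    cy=np.radians(jaw);Y=np.array([np.cos(cy),np.sin(cy),0]);Z=np.array([0,0,-1.]);X=np.cross(Y,Z)
    G=Ro.from_matrix(np.c_[X,Y,Z])
    dr=np.degrees((R.inv()*G).as_rotvec()); t=R.inv().apply(np.array([x,y,z])-s["position"])*1000
    print("t",t.round(1),"rot",dr.round(1))
def st():
    s=get_state();w,a,b,c=s["ee_rot"];R=Ro.from_quat([a,b,c,w]);m=R.as_matrix()
    print("clk",round(s["clock"],2),"pos",s["position"].round(4),"jaw",np.degrees(np.arctan2(m[1,1],m[0,1])).round(1),"tilt",np.degrees(np.arccos(-m[2,2])).round(2),"F",s["contact_force"].round(1),"M",s["moment"].round(2),"w",round(s["width"],4),"q6",s["qpos"][5].round(2))
if __name__=="__main__":
    st()
    if len(sys.argv)>1: rel(*map(float,sys.argv[1:]))
E
python3 go.py .578 .140 .25 3
python3 - <<'E'
from fit import *
# slot direction & bystanders
c=lambda L:np.array(L,float)/4.615+[314.5,159.5]
P=[ray_z(T,*u,.098)[:2] for u in c([[488,370],[535,288],[560,412],[607,325]])]
for i in(0,2):
    d=P[i+1]-P[i];print(np.degrees(np.arctan2(d[1],d[0])),np.linalg.norm(d))
print(np.mean(P,0))
f=.7
print("bottle top",ray_z(T,606*f,187*f,.21),"jar top",ray_z(T,240*f,202*f,.1),"pot rim",ray_z(T,546*f,424*f,.09))
for u in ([555,413],[575,421],[556,441],[548,413]): print(ray_z(T,u[0]*f,u[1]*f,.17))
E
```

```text
clk 0.6 pos [0.1927 0.5418 0.2503] jaw 70.4 tilt 0.01 F [ 0.1 -0.1 -0. ] M [ 0.03  0.01 -0.02] w 0.0856 q6 -0.12
t [-4.976e+02 -2.494e+02  3.000e-01] rot [ 0.  -0.  67.4]
-32.16265282984098 0.03956367836640121
-31.06017513258805 0.04123612745002713
[ 0.52325244 -0.28304439]
bottle top [ 0.68995687 -0.24429074  0.21      ] jar top [0.71289844 0.22314347 0.1       ] pot rim [ 0.40950612 -0.18408428  0.09      ]
[ 0.42382864 -0.17970548  0.17      ]
[ 0.41424238 -0.20296342  0.17      ]
[ 0.39111356 -0.17938619  0.17      ]
[ 0.42389993 -0.17139326  0.17      ]
```

```bash
python3 -m jog '[-30,-15,0,0,0,5, -85,-43,0,0,0,12, -140,-70,0,0,0,20, -195,-98,0,0,0,28, -250,-125,0,0,0,36, -305,-153,0,0,0,44, -360,-180,0,0,0,52, -415,-208,0,0,0,60, -470,-236,0,0,0,66, -497,-249,0,0,0,67.4]' 0 40; python3 -m jog '[0,0,0,0,0,0,0,0,0,0,0,0,0,0,0,0,0,0]'; python3 go.py .578 .140 .21 3; python3 - <<'E'
from h import *
crop("scene",320,120,440,210,"e1.png");crop("top",150,140,290,245,"e2.png")
E
```

```text
clock: 1.95
position: [0.5797, 0.1378, 0.2501]
ee_rot: [0.001, 0.69, 0.724, 0.0]
contact_force: [-0.7, -0.1, 0.8]
width: 0.0853
clock: 2.33
position: [0.5765, 0.1417, 0.2505]
ee_rot: [-0.0, 0.688, 0.726, 0.0]
contact_force: [-0.2, -0.7, -0.4]
width: 0.0852
clk 2.33 pos [0.5765 0.1417 0.2505] jaw 3.1 tilt 0.03 F [-0.2 -0.7 -0.4] M [-0.02 -0.01  0.04] w 0.0852 q6 0.07
t [-1.8  1.4 40.5] rot [-0.  -0.   0.1]
e1.png scale 6.666666666666667 off 320 120
e2.png scale 5.714285714285714 off 150 140
```

View pics/e1.png

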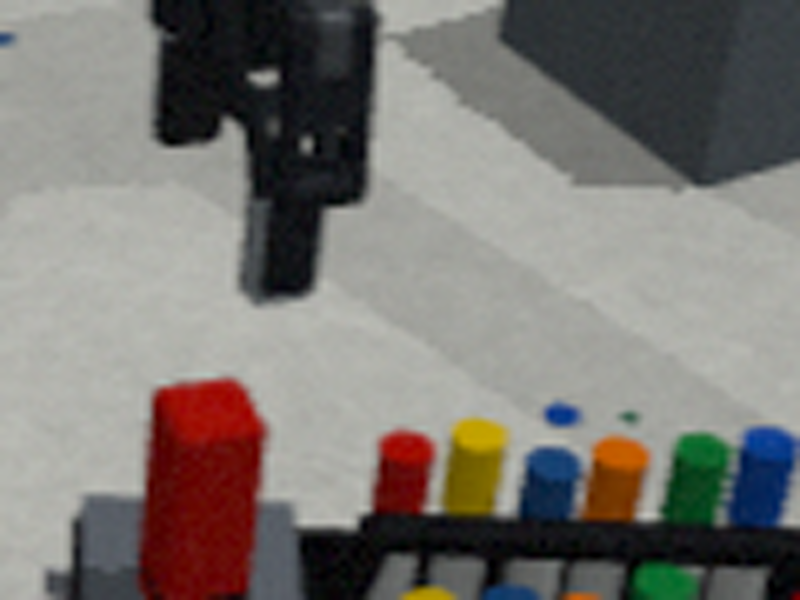

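View pics/e2.png

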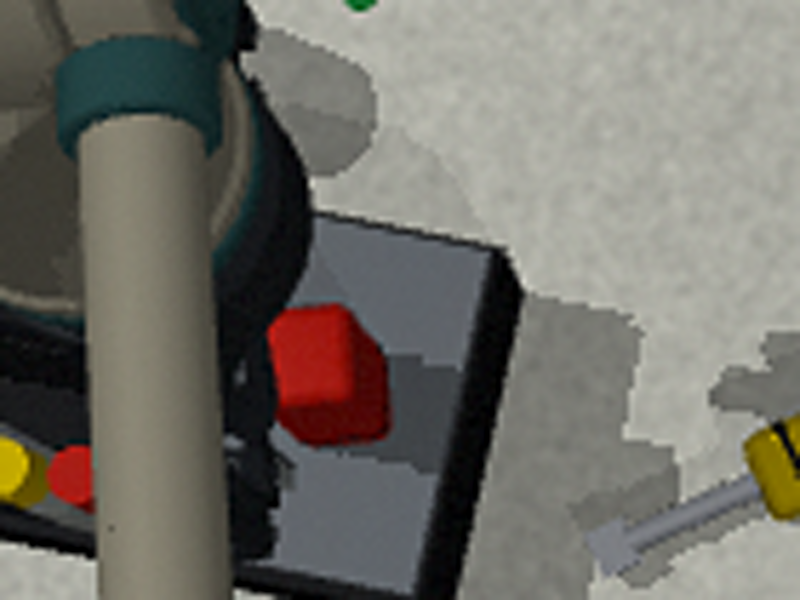

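```bash
python3 - <<'E'
from h import *
for n in("scene","top"):
    d=crop(n,0,0,560,420,n+"1.png"); print(proj(d,[get_state()["position"],[.578,.14,.175]])*800/560)
E
```

```text
scene1.png scale 1.4285714285714286 off 0 0
[[505.98669819 214.28654159]
 [500.99268803 257.66863987]]
top1.png scale 1.4285714285714286 off 0 0
[[275.93063736 276.89760985]
 [289.07167117 288.16313673]]
```

View pics/scene1.png

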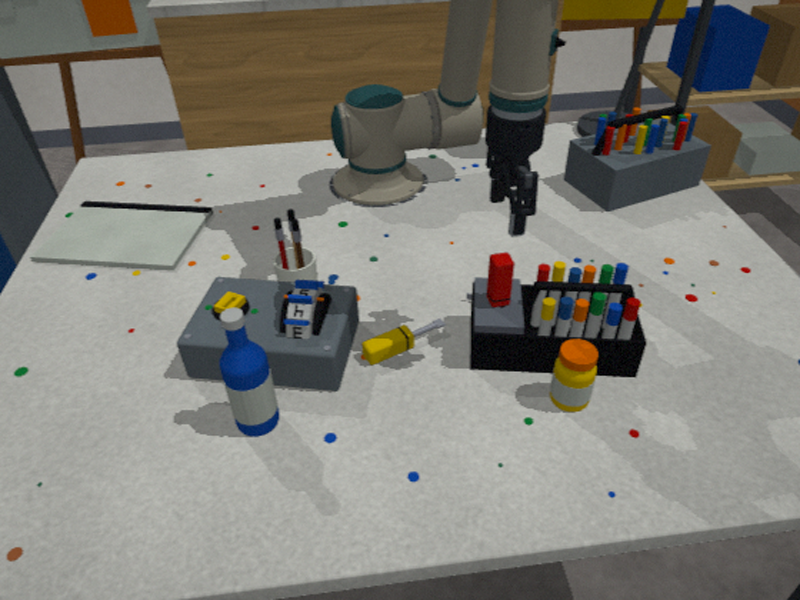

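View pics/top1.png

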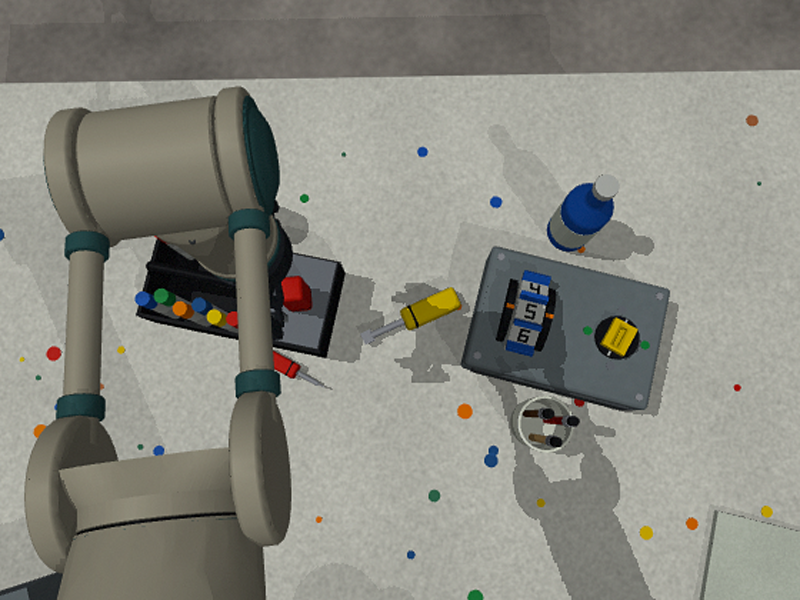

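Both loose screwdrivers, the yellow and the small red, have toppled by themselves near top (430,308) and (300,370). They are clear of everything I need. The gripper is above the big red handle, so I descend and grip.

```bash
python3 -m jog '[-2,1,20,0,0,0, -2,1,50,0,0,0, -2,1,80,0,0,0, -2,1,100,0,0,0, -2,1,102,0,0,0, -2,1,102,0,0,0]'; python3 go.py .578 .14 .148 3; python3 -m jog '[0,0,0,0,0,0,0,0,0,0,0,0,0,0,0,0,0,0,0,0,0,0,0,0,0,0,0,0,0,0]' 1 60;python3 go.py
```

```text
clock: 3.28
position: [0.5791, 0.1389, 0.149]
ee_rot: [0.0, 0.688, 0.726, 0.001]
contact_force: [0.7, -0.2, -0.1]
width: 0.0859
clk 3.27 pos [0.5791 0.1389 0.149 ] jaw 3.0 tilt 0.07 F [ 0.7 -0.2 -0.1] M [-0.02  0.03  0.01] w 0.0859 q6 0.07
t [ 1.1 -1.   1. ] rot [ 0.1 -0.   0. ]
clock: 3.9
position: [0.579, 0.1387, 0.149]
ee_rot: [0.0, 0.688, 0.725, 0.0]
contact_force: [1.0, -0.7, 4.8]
width: 0.0312
clk 3.9 pos [0.579  0.1387 0.149 ] jaw 3.0 tilt 0.07 F [ 1.  -0.7  4.8] M [-0.04  0.14 -0.07] w 0.0312 q6 0.07
```

```bash
python3 -m jog '[0,0,-10,0,0,0, 0,0,-30,0,0,0, 0,0,-60,0,0,0, 0,0,-90,0,0,0, 0,0,-120,0,0,0, 0,0,-150,0,0,0, 0,0,-165,0,0,0, 0,0,-165,0,0,0]'; python3 go.py; python3 - <<'E'
from h import *
d=crop("scene",310,70,430,160,"g1.png");s=get_state()["position"];print(proj(d,[s,s-[0,0,.124]]))
d=crop("top",150,140,290,245,"g2.png");print(proj(d,[s,s-[0,0,.124]]))
E
```

```text
clock: 4.9
position: [0.5789, 0.1387, 0.3139]
ee_rot: [0.0, 0.688, 0.725, 0.001]
contact_force: [-0.0, -0.7, -1.9]
width: 0.0313
clk 4.9 pos [0.5789 0.1387 0.3139] jaw 3.0 tilt 0.08 F [-0.  -0.7 -1.9] M [-0.02 -0.02 -0.03] w 0.0313 q6 0.07
g1.png scale 6.666666666666667 off 310 70
[[355.57256488 123.36372765]
 [350.59430194 175.30911002]]
g2.png scale 5.714285714285714 off 150 140
[[186.79334054 184.65084997]
 [201.76543103 200.09329346]]
```

View pics/g1.png

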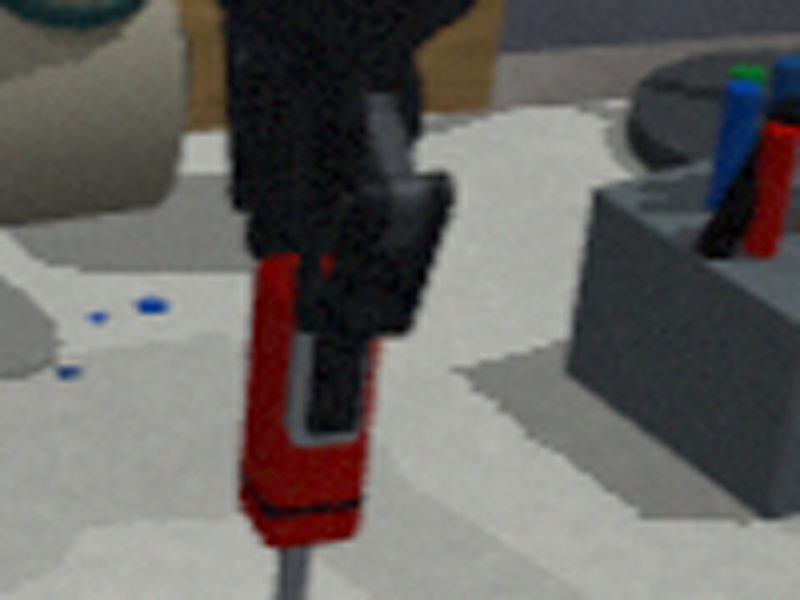

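View pics/g2.png

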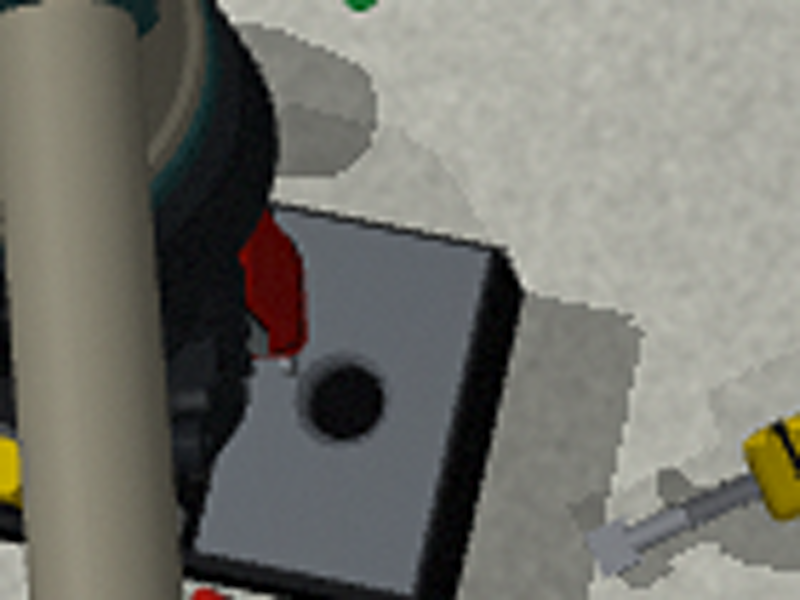

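```bash
python3 - <<'E'
from h import *
d=crop("scene",310,140,390,200,"g3.png")
T=get_image("top");print(ray_z(T,342/5.714+149.5,401/5.714+139.5,.09))
E
```

```text
g3.png scale 10.0 off 310 140
[0.57790427 0.14145806 0.09      ]
```

View pics/g3.png

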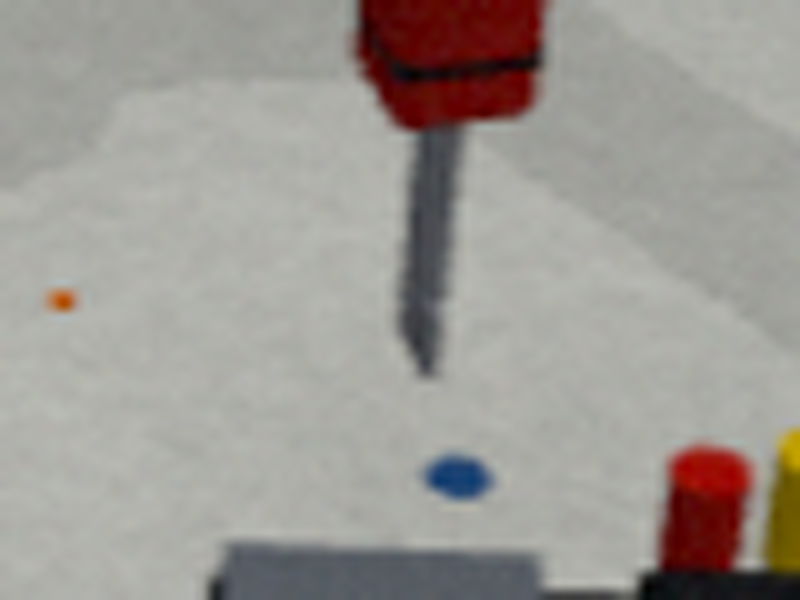

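The crop shows the blade nearly edge-on, with its lower edge at (400,345)-(425,375). That is parallel to the jaw direction, so blade yaw equals jaw yaw. The tip matches the prediction, and the hole is at top (342,401). Next I go over the switch.

```bash
python3 go.py .5225 -.284 .314 -31.6
```

```text
clk 5.1 pos [0.5779 0.1386 0.3116] jaw 3.0 tilt 0.18 F [-0.1  0.3 -1.4] M [ 0.    0.04 -0.07] w 0.0316 q6 0.07
t [-419.1  -77.6   -2.1] rot [-0.2  0.1 34.6]
```

```bash
python3 -m jog '[-20,-4,-2,0,0,2, -65,-12,-2,0,0,6, -115,-21,-2,0,0,10, -165,-31,-2,0,0,14, -215,-40,-2,0,0,18, -265,-49,-2,0,0,22, -315,-58,-2,0,0,26, -365,-68,-2,0,0,30, -405,-75,-2,0,0,33, -419,-77.6,-2,0,0,34.6]'; python3 -m jog '[0,0,0,0,0,0,0,0,0,0,0,0,0,0,0,0,0,0]'; python3 go.py .5225 -.284 .24 -31.6;  python3 - <<'E'
from h import *
s=get_state()["position"]
d=crop("scene",110,130,230,220,"k1.png");print(proj(d,[s-[0,0,.124]]))
E
```

```text
clock: 6.35
position: [0.5216, -0.2871, 0.3146]
ee_rot: [-0.0, 0.874, 0.486, -0.001]
contact_force: [0.5, 0.1, -2.3]
width: 0.0317
clock: 6.72
position: [0.5234, -0.2825, 0.3155]
ee_rot: [-0.0, 0.872, 0.489, 0.0]
contact_force: [-0.7, 0.1, -1.9]
width: 0.0313
clk 6.72 pos [ 0.5234 -0.2825  0.3155] jaw -31.5 tilt 0.03 F [-0.7  0.1 -1.9] M [-0.    0.05 -0.03] w 0.0313 q6 -0.06
t [-1.7  0.  75.5] rot [-0.  -0.   0.1]
k1.png scale 6.666666666666667 off 110 130
[[152.40590576 176.99428477]]
```

View pics/k1.png

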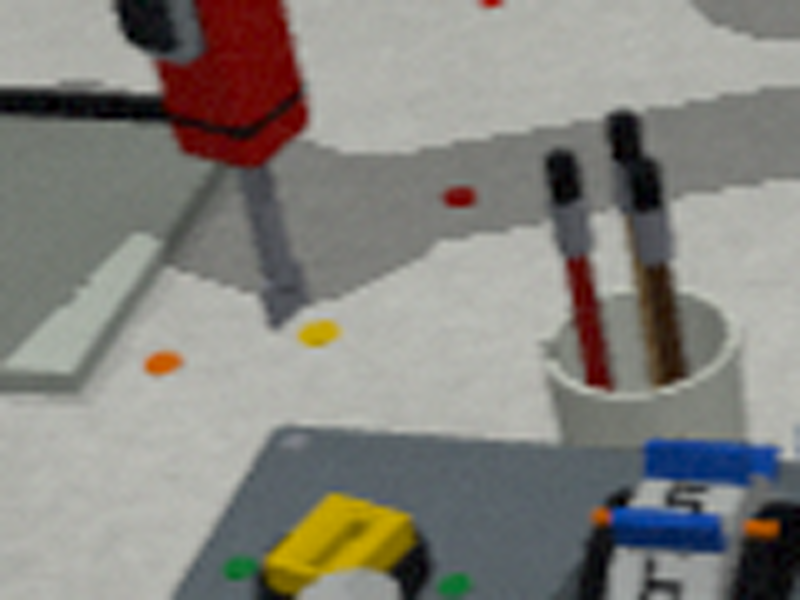

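```bash
python3 -m jog '[-1,0,15,0,0,0, -1,0,40,0,0,0, -1,0,65,0,0,0, -1,0,82,0,0,0, -1,0,85,0,0,0, -1,0,85,0,0,0]'; python3 go.py .5225 -.284 .24 -31.6;  python3 - <<'E'
from h import *
s=get_state()["position"]
d=crop("scene",125,175,205,235,"m1.png");print((proj(d,[s-[0,0,.124]])-[124.5,174.5])*10)
d=crop("top",390,190,470,250,"m2.png");print((proj(d,[s-[0,0,.124]])-[389.5,189.5])*10)
E
```

```text
clock: 7.52
position: [0.5228, -0.2846, 0.2301]
ee_rot: [-0.0, 0.873, 0.488, -0.0]
contact_force: [-0.5, -0.3, -0.9]
width: 0.0315
clk 7.53 pos [ 0.5228 -0.2846  0.2301] jaw -31.6 tilt 0.01 F [-0.5 -0.3 -0.9] M [-0.03  0.02 -0.  ] w 0.0315 q6 -0.06
t [ 0.3 -0.5 -9.9] rot [-0. -0.  0.]
m1.png scale 10.0 off 125 175
[[347.59001237 331.28523651]]
m2.png scale 10.0 off 390 190
[[457.96548781 453.0017709 ]]
```

View pics/m1.png

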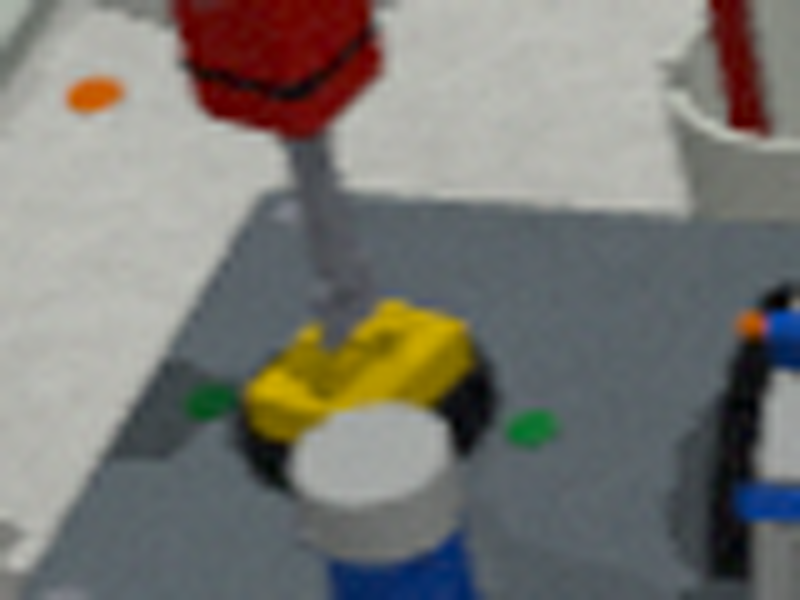

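View pics/m2.png

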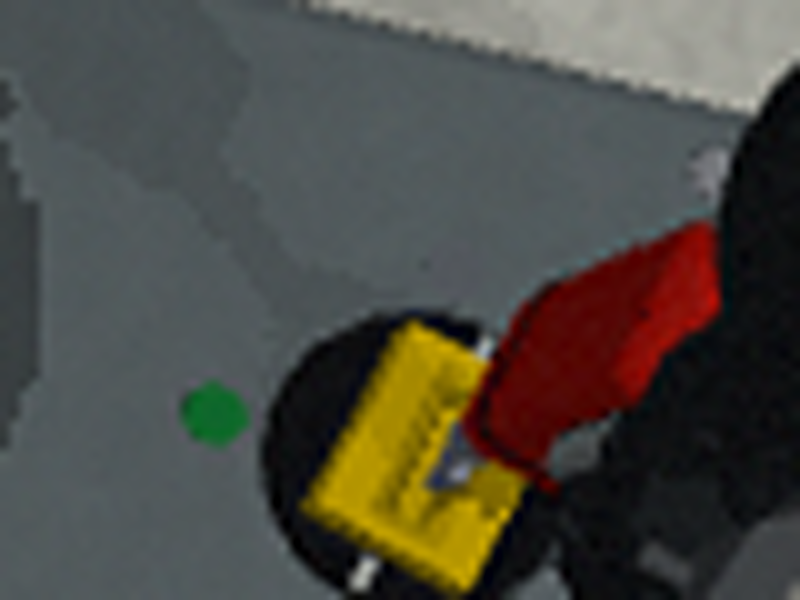

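```bash
python3 - <<'E'
from h import *
from scipy.optimize import least_squares
s=get_state()["position"]
S=get_image("scene");T=get_image("top")
for n,d,o in(("scene",S,[124.5,174.5]),("top",T,[389.5,189.5])):
    for p in([.5232,-.283,.098],[.5232,-.283,.106],s-[0,0,.124],s-[0,0,.124]+[.01,0,0],s-[0,0,.124]+[0,.01,0]): print(n,((proj(d,p)[0]-o)*10).round())
E
```

```text
scene [361. 359.]
scene [355. 332.]
scene [345. 329.]
scene [341. 357.]
scene [390. 325.]
top [436. 456.]
top [449. 451.]
top [461. 451.]
top [458. 397.]
top [407. 451.]
```

```bash
python3 - <<'E'
from h import *
A=get_image("scene")["frame"][195:225,140:180,::-1];B=get_image("top")["frame"][220:250,415:455,::-1]
f=np.hstack([cv2.resize(x,None,fx=10,fy=10,interpolation=cv2.INTER_LANCZOS4) for x in(A,B)])
f=np.clip(f.astype(float)*1.6,0,255).astype(np.uint8);cv2.imwrite("pics/n1.png",f)
E
```

```text
(no output)
```

View pics/n1.png

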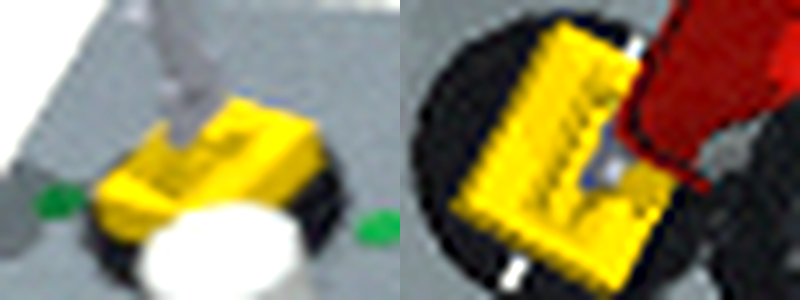

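Blade tip sits about 2 mm off the slot in y: its near corner is at top crop (435,485), and the shaft in the scene crop at (345,335) against a wanted (355,332). I correct and lower.

```bash
python3 -m jog '[1.7,-1,0,0,0,0, 1.7,-1,4,0,0,0, 1.7,-1,8,0,0,0, 1.7,-1,11,0,0,0, 1.7,-1,11,0,0,0]'; python3 go.py .5232 -.283 .213 -31.6; python3 -m jog '[0,0,2,0,0,0, 0,0,4,0,0,0, 0,0,4,0,0,0]'; python3 go.py;python3 - <<'E'
from h import *
A=get_image("scene")["frame"][195:225,140:180,::-1];B=get_image("top")["frame"][220:250,415:455,::-1]
f=np.hstack([cv2.resize(x,None,fx=10,fy=10,interpolation=cv2.INTER_LANCZOS4) for x in(A,B)])
f=np.clip(f.astype(float)*1.6,0,255).astype(np.uint8);cv2.imwrite("pics/n2.png",f)
E
```

```text
clock: 8.45
position: [0.5225, -0.2827, 0.2188]
ee_rot: [-0.0, 0.873, 0.488, -0.0]
contact_force: [-0.2, -0.8, -1.3]
width: 0.0312
clk 8.45 pos [ 0.5225 -0.2827  0.2188] jaw -31.6 tilt 0.06 F [-0.2 -0.8 -1.3] M [-0.01 -0.03  0.05] w 0.0312 q6 -0.06
t [0.1 0.8 5.8] rot [-0.1 -0.   0. ]
clock: 8.82
position: [0.5226, -0.2827, 0.2151]
ee_rot: [-0.0, 0.873, 0.488, -0.0]
contact_force: [-0.2, 0.0, -1.5]
width: 0.0314
clk 8.82 pos [ 0.5226 -0.2827  0.2151] jaw -31.6 tilt 0.02 F [-0.2  0.  -1.5] M [-0.02  0.05  0.05] w 0.0314 q6 -0.06
```

View pics/n2.png

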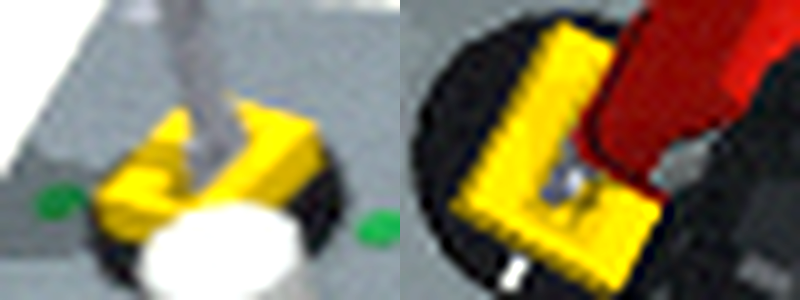

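The blade is in the slot: scene (205,180), top (565,180), with no force. I lower it a bit more.

```bash
python3 -m jog '[0,0,1,0,0,0, 0,0,2,0,0,0, 0,0,3,0,0,0, 0,0,3,0,0,0]'; python3 go.py
```

```text
clock: 9.43
position: [0.5226, -0.2827, 0.2121]
ee_rot: [-0.0, 0.873, 0.488, -0.0]
contact_force: [0.5, 0.1, -1.4]
width: 0.0315
clk 9.43 pos [ 0.5226 -0.2827  0.2121] jaw -31.6 tilt 0.02 F [ 0.5  0.1 -1.4] M [-0.02 -0.01  0.03] w 0.0315 q6 -0.06
```

```bash
python3 -m jog '[0,0,0,0,0,8, 0,0,0,0,0,16, 0,0,0,0,0,24, 0,0,0,0,0,32, 0,0,0,0,0,40]'; python3 go.py;python3 -m jog '[0,0,0,0,0,8, 0,0,0,0,0,16, 0,0,0,0,0,24, 0,0,0,0,0,32, 0,0,0,0,0,40, 0,0,0,0,0,40]'; python3 go.py;python3 - <<'E'
from h import *
A=get_image("scene")["frame"][195:225,140:180,::-1];B=get_image("top")["frame"][220:250,415:455,::-1]
f=np.hstack([cv2.resize(x,None,fx=10,fy=10,interpolation=cv2.INTER_LANCZOS4) for x in(A,B)])
f=np.clip(f.astype(float)*1.6,0,255).astype(np.uint8);cv2.imwrite("pics/n3.png",f)
E
```

```text
clock: 10.05
position: [0.5215, -0.2828, 0.2122]
ee_rot: [-0.0, 0.987, 0.158, -0.001]
contact_force: [-2.3, 0.1, 0.2]
width: 0.0313
clk 10.05 pos [ 0.5215 -0.2828  0.2122] jaw -71.8 tilt 0.15 F [-2.3  0.1  0.2] M [-0.02  0.53  0.02] w 0.0313 q6 0.64
clock: 10.8
position: [0.5227, -0.2817, 0.2122]
ee_rot: [-0.001, 0.982, -0.186, -0.0]
contact_force: [-0.1, 1.7, -0.9]
width: 0.031
clk 10.8 pos [ 0.5227 -0.2817  0.2122] jaw -111.5 tilt 0.12 F [-0.1  1.7 -0.9] M [ 0.65 -0.05  0.04] w 0.031 q6 1.33
```

View pics/n3.png

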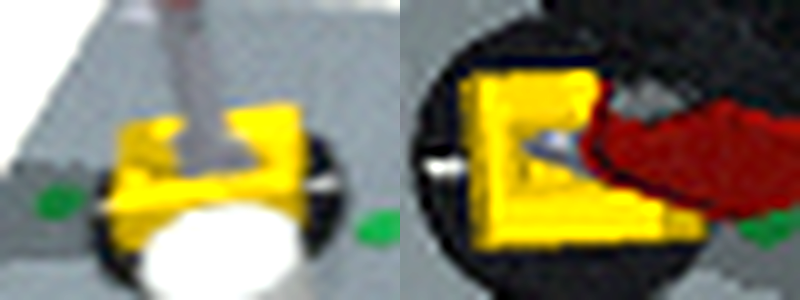

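```bash
python3 -m jog '[0,0,0,0,0,4, 0,0,0,0,0,8, 0,0,0,0,0,11, 0,0,0,0,0,11]'; python3 go.py;python3 - <<'E'
from h import *
A=get_image("scene")["frame"][195:225,140:180,::-1];B=get_image("top")["frame"][220:250,415:455,::-1]
f=np.hstack([cv2.resize(x,None,fx=10,fy=10,interpolation=cv2.INTER_LANCZOS4) for x in(A,B)])
f=np.clip(f.astype(float)*1.6,0,255).astype(np.uint8);cv2.imwrite("pics/n4.png",f)
E
```

```text
clock: 11.4
position: [0.523, -0.282, 0.2121]
ee_rot: [-0.001, 0.96, -0.28, 0.0]
contact_force: [1.2, 2.2, -2.8]
width: 0.0312
clk 11.4 pos [ 0.523  -0.282   0.2121] jaw -122.5 tilt 0.1 F [ 1.2  2.2 -2.8] M [ 0.88 -0.34  0.09] w 0.0312 q6 1.52
```

View pics/n4.png

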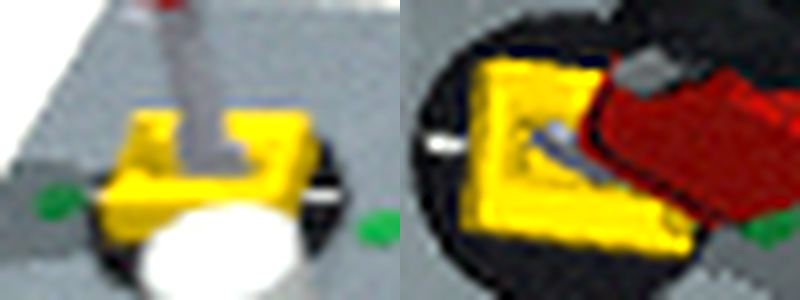

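```bash
python3 - <<'E'
from h import *
T=get_image("top")
f=lambda x,y,z:ray_z(T,414.5+(x-400)/10,219.5+y/10,z)[:2]
for a,b,z in(((470,228),(692,252),.098),((490,60),(605,72),.098),((428,141),(462,147),.085)):
    d=f(*b,z)-f(*a,z);y=np.degrees(np.arctan2(d[1],d[0]));print(y,"theta",-np.radians(y+14.9), np.linalg.norm(d))
E
```

```text
-96.84263852176005 theta 1.430168839976252 0.04145237952805626
-96.69866853779064 theta 1.4276560897319421 0.021605218161143077
-100.80442985021331 theta 1.4993151429347213 0.00651579233347548
```

```bash
python3 -m jog '[0,0,0,0,0,3, 0,0,0,0,0,6, 0,0,0,0,0,7, 0,0,0,0,0,7]'; python3 go.py;python3 - <<'E'
from h import *
A=get_image("scene")["frame"][195:225,140:180,::-1];B=get_image("top")["frame"][220:250,415:455,::-1]
f=np.hstack([cv2.resize(x,None,fx=10,fy=10,interpolation=cv2.INTER_LANCZOS4) for x in(A,B)])
f=np.clip(f.astype(float)*1.6,0,255).astype(np.uint8);cv2.imwrite("pics/n5.png",f)
E
```

```text
clock: 12.05
position: [0.5232, -0.2822, 0.2122]
ee_rot: [-0.001, 0.941, -0.338, 0.0]
contact_force: [2.4, 5.6, -3.2]
width: 0.0313
clk 12.05 pos [ 0.5232 -0.2822  0.2122] jaw -129.5 tilt 0.1 F [ 2.4  5.6 -3.2] M [ 1.26 -0.75  0.03] w 0.0313 q6 1.65
```

View pics/n5.png

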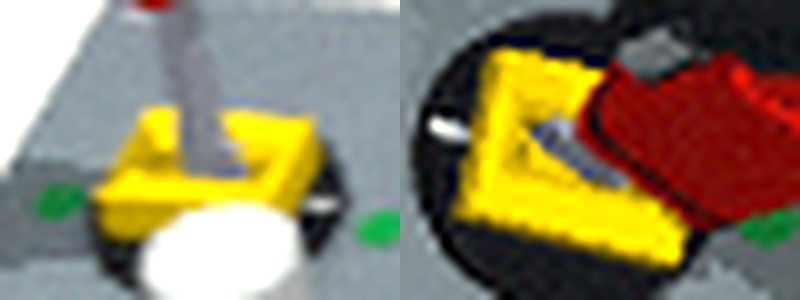

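The slot now points along the green dots, with its lower edge from (460,215) to (680,265). I relax the turn and lift out.

```bash
python3 -m jog '[0,0,0,0,0,-4, 0,0,0,0,0,-9, 0,0,-2,0,0,-9, 0,0,-10,0,0,-9, 0,0,-25,0,0,-9, 0,0,-55,0,0,-9, 0,0,-85,0,0,-9, 0,0,-105,0,0,-9, 0,0,-105,0,0,-9]'; python3 go.py .578 .1405 .316 3; python3 - <<'E'
from h import *
T=crop("top",380,180,480,255,"o1.png")
s=get_state()["position"]
d=crop("scene",110,120,230,210,"o2.png");print((proj(d,[s-[0,0,.124]])-[109.5,119.5])*6.667)
E
```

```text
clock: 13.28
position: [0.5235, -0.2835, 0.3203]
ee_rot: [0.001, 0.965, -0.264, 0.003]
contact_force: [0.3, 0.3, -2.1]
width: 0.0312
clk 13.28 pos [ 0.5235 -0.2835  0.3203] jaw -120.6 tilt 0.33 F [ 0.3  0.3 -2.1] M [ 0.03 -0.03  0.03] w 0.0312 q6 1.49
t [-168.9 -392.7    3. ] rot [ 4.000e-01 -1.000e-01 -1.236e+02]
o1.png scale 8.0 off 380 180
o2.png scale 6.666666666666667 off 110 120
[[282.59291262 375.00775859]]
```

View pics/o1.png

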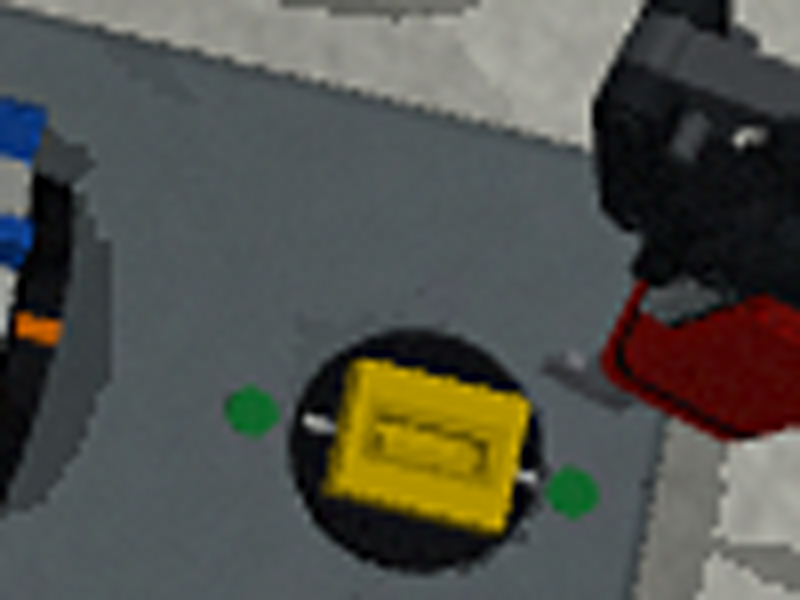

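View pics/o2.png

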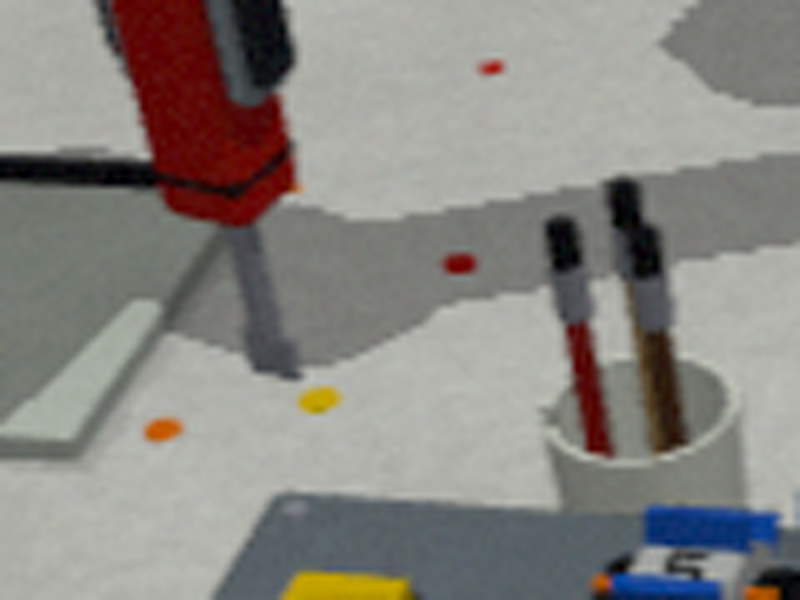

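```bash
python3 -m jog '[-5,-12,2,0,0,-6, -20,-45,3,0,0,-16, -40,-90,3,0,0,-26, -60,-138,3,0,0,-36, -80,-186,3,0,0,-46, -100,-234,3,0,0,-56, -120,-280,3,0,0,-66, -140,-325,3,0,0,-76, -155,-362,3,0,0,-86, -163,-380,3,0,0,-96]'; python3 -m jog '[0,0,0,0,0,0]'; python3 go.py .578 .1405 .316 3
```

```text
clock: 14.62
position: [0.5751, 0.1295, 0.3127]
ee_rot: [-0.001, 0.839, 0.544, -0.001]
contact_force: [-0.0, 0.4, -0.6]
width: 0.0316
clock: 14.75
position: [0.5752, 0.1286, 0.3128]
ee_rot: [-0.001, 0.841, 0.541, -0.001]
contact_force: [-0.5, -1.0, -1.6]
width: 0.0314
clk 14.75 pos [0.5752 0.1286 0.3128] jaw -24.5 tilt 0.15 F [-0.5 -1.  -1.6] M [-0.07  0.03 -0.04] w 0.0314 q6 0.53
t [12.  -2.4 -3.2] rot [ -0.1   0.  -27.5]
```

```bash
python3 -m jog '[4,-1,-3,0,0,-8, 8,-2,-3,0,0,-16, 12,-2.4,-3,0,0,-24, 12,-2.4,-3,0,0,-27.5, 12,-2.4,-3,0,0,-27.5]'; python3 go.py .578 .1405 .26 3;  python3 -m jog '[0,0,20,0,0,0,0,0,50,0,0,0,0,0,73,0,0,0,0,0,75,0,0,0,0,0,75,0,0,0]'; python3 go.py .578 .1405 .22 3; python3 - <<'E'
from h import *
s=get_state()["position"]
d=crop("scene",310,165,390,225,"p1.png");print((proj(d,[s-[0,0,.124],[.5779,.141,.09]])-[309.5,164.5])*10)
d=crop("top",180,180,260,240,"p2.png");print((proj(d,[s-[0,0,.124],[.5779,.141,.09]])-[179.5,179.5])*10)
E
```

```text
clock: 15.38
position: [0.5782, 0.138, 0.3166]
ee_rot: [-0.0, 0.69, 0.723, -0.001]
contact_force: [-0.2, -0.1, -1.7]
width: 0.0313
clk 15.38 pos [0.5782 0.138  0.3166] jaw 2.7 tilt 0.09 F [-0.2 -0.1 -1.7] M [-0.   -0.04  0.02] w 0.0313 q6 0.07
t [ 2.6 -0.  56.6] rot [-0.1  0.  -0.3]
clock: 16.0
position: [0.5789, 0.1388, 0.2429]
ee_rot: [0.0, 0.689, 0.724, 0.0]
contact_force: [-0.1, 0.1, -1.9]
width: 0.0309
clk 16.0 pos [0.5789 0.1388 0.2429] jaw 2.8 tilt 0.04 F [-0.1  0.1 -1.9] M [-0.    0.   -0.02] w 0.0309 q6 0.07
t [ 1.7 -0.9 22.9] rot [ 0.   0.  -0.2]
p1.png scale 10.0 off 310 165
[[388.13846252 365.66830604]
 [386.77365255 461.1990522 ]]
p2.png scale 10.0 off 180 180
[[287.56758174 271.11603898]
 [300.89348671 301.77967693]]
```

View pics/p1.png

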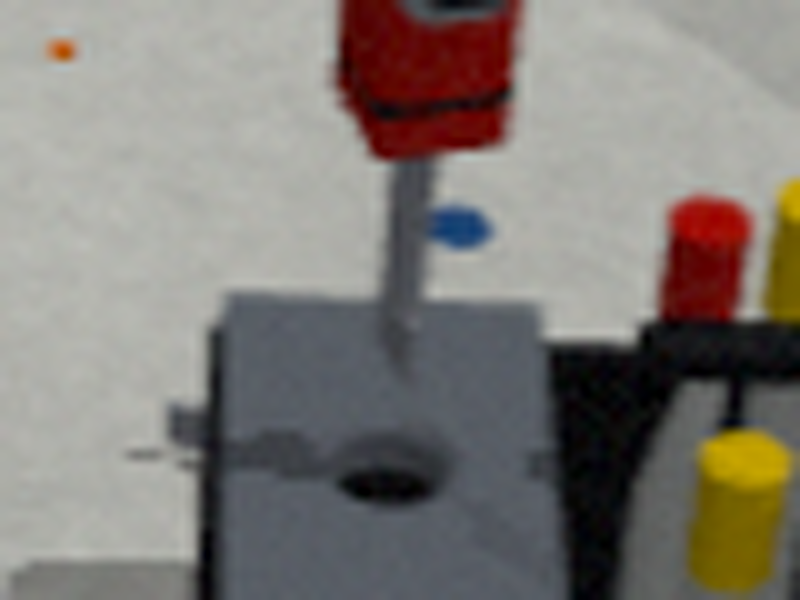

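View pics/p2.png

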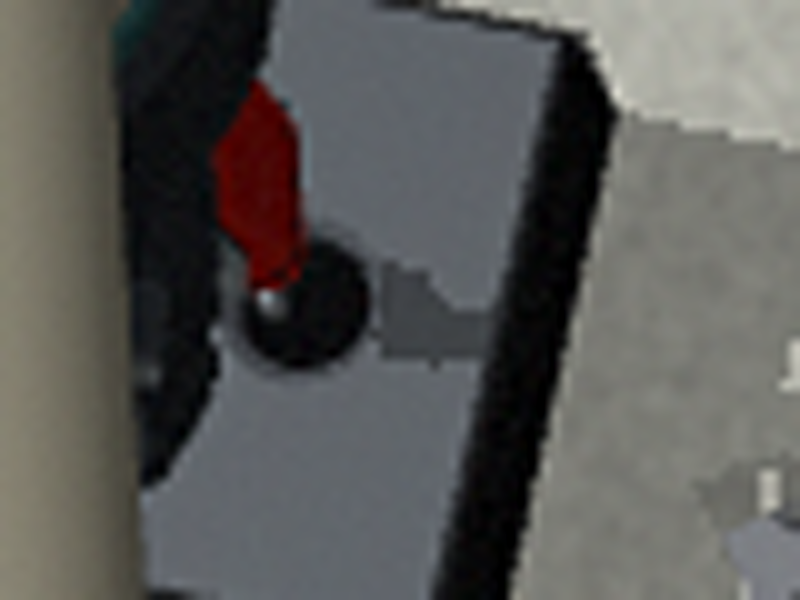

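The tip is at scene (397,368), above the hole centre at (395,465), so they line up. I insert it.

```bash
python3 -m jog '[0.5,-0.5,10,0,0,0, 0.5,-0.5,20,0,0,0,0.5,-0.5,32,0,0,0, 0.5,-0.5,44,0,0,0, 0.5,-0.5,44,0,0,0]'; python3 go.py .578 .1405 .15 3
```

```text
clock: 16.73
position: [0.5771, 0.1396, 0.1966]
ee_rot: [-0.001, 0.689, 0.725, -0.001]
contact_force: [-0.7, 0.0, -2.0]
width: 0.0314
clk 16.73 pos [0.5771 0.1396 0.1966] jaw 2.9 tilt 0.18 F [-0.7  0.  -2. ] M [ 0.02 -0.01  0.04] w 0.0314 q6 0.07
t [ 0.8  1.1 46.6] rot [-0.2  0.  -0.1]
```

```bash
python3 -m jog '[0,0,14,0,0,0,0,0,28,0,0,0,0,0,38,0,0,0,0,0,45,0,0,0,0,0,47,0,0,0,0,0,47,0,0,0]'; python3 go.py .578 .1405 .15 3
```

```text
clock: 17.48
position: [0.5782, 0.1398, 0.1514]
ee_rot: [0.0, 0.689, 0.725, 0.0]
contact_force: [-0.3, -0.3, -1.6]
width: 0.0315
clk 17.48 pos [0.5782 0.1398 0.1514] jaw 2.9 tilt 0.02 F [-0.3 -0.3 -1.6] M [ 0.03  0.04 -0.01] w 0.0315 q6 0.07
t [ 0.8 -0.1  1.4] rot [ 0.  -0.  -0.1]
```

```bash
python3 -m jog '[0,0,1,0,0,0,0,0,2,0,0,0,0,0,2,0,0,0]'; python3 go.py; python3 -m jog '[0,0,0,0,0,0,0,0,0,0,0,0,0,0,0,0,0,0,0,0,0,0,0,0]' 0; python3 go.py;python3 -m jog '[0,0,-10,0,0,0,0,0,-40,0,0,0,0,0,-80,0,0,0,0,0,-110,0,0,0,0,0,-130,0,0,0,0,0,-130,0,0,0]';python3 go.py .5 0 .3 3;  python3 - <<'E'
from h import *
crop("scene",310,150,430,240,"q1.png")
E
```

```text
clock: 17.85
position: [0.578, 0.1397, 0.1494]
ee_rot: [0.0, 0.689, 0.725, 0.0]
contact_force: [0.2, 0.3, -2.2]
width: 0.0314
clk 17.85 pos [0.578  0.1397 0.1494] jaw 2.9 tilt 0.01 F [ 0.2  0.3 -2.2] M [-0.04 -0.01 -0.  ] w 0.0314 q6 0.07
clock: 18.35
position: [0.5781, 0.1397, 0.1494]
ee_rot: [0.0, 0.689, 0.725, 0.0]
contact_force: [-0.4, -0.3, -0.2]
width: 0.0851
clk 18.35 pos [0.5781 0.1397 0.1494] jaw 2.9 tilt 0.02 F [-0.4 -0.3 -0.2] M [ 0.03 -0.01  0.  ] w 0.0851 q6 0.07
clock: 19.1
position: [0.579, 0.1398, 0.2818]
ee_rot: [0.002, 0.689, 0.725, 0.002]
contact_force: [-0.3, 1.1, 0.3]
width: 0.0854
clk 19.1 pos [0.579  0.1398 0.2818] jaw 2.9 tilt 0.29 F [-0.3  1.1  0.3] M [0.01 0.04 0.01] w 0.0854 q6 0.07
t [-135.6  -85.9  -18.7] rot [ 0.3 -0.  -0.1]
q1.png scale 6.666666666666667 off 310 150
```

View pics/q1.png

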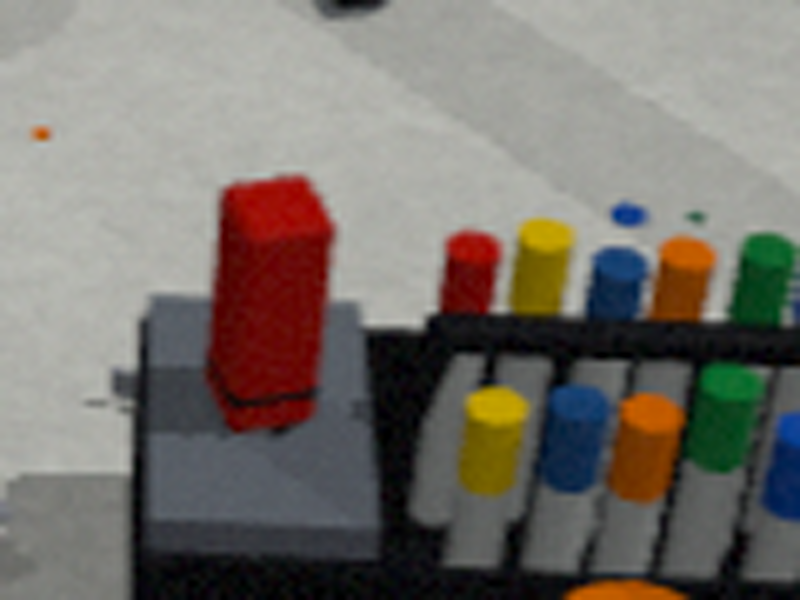

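The screwdriver is upright and seated, its handle at (265,300) in the crop. I move to the wheel with shut fingers, jaws along the axle, and check the digit on the way.

```bash
python3 go.py .5165 -.1519 .25 75.1
```

```text
clk 19.15 pos [0.5782 0.1397 0.2801] jaw 2.9 tilt 0.11 F [ 0.3 -0.2 -0.1] M [ 0.03 -0.02 -0.02] w 0.0851 q6 0.07
t [-288.1  -76.5   29.9] rot [  0.1   0.1 -72.2]
```

```bash
python3 -m jog '[-15,-4,2,0,0,-4, -45,-12,5,0,0,-12, -80,-21,9,0,0,-20, -115,-31,12,0,0,-28, -150,-40,15,0,0,-36, -185,-50,19,0,0,-45, -220,-60,23,0,0,-54, -255,-68,27,0,0,-63, -280,-75,30,0,0,-70, -288,-76.5,30,0,0,-72.2]' 1 20; python3 -m jog '[0,0,0,0,0,0,0,0,0,0,0,0,0,0,0,0,0,0]'; python3 go.py .5165 -.1519 .147 75.1; python3 - <<'E'
from h import *
d=crop("top",330,160,430,235,"r1.png")
d=crop("scene",140,140,260,230,"r2.png")
E
```

```text
clock: 20.4
position: [0.5149, -0.153, 0.2475]
ee_rot: [-0.002, 0.13, 0.992, 0.0]
contact_force: [-0.3, -0.3, -0.1]
width: -0.0
clock: 20.78
position: [0.5163, -0.1512, 0.2491]
ee_rot: [-0.0, 0.129, 0.992, 0.0]
contact_force: [-0.4, -0.1, -0.5]
width: 0.0002
clk 20.77 pos [ 0.5163 -0.1512  0.2491] jaw 75.1 tilt 0.03 F [-0.4 -0.1 -0.5] M [-0.06 -0.01 -0.02] w 0.0002 q6 -1.73
t [ -0.5  -0.7 102.1] rot [ 0. -0.  0.]
r1.png scale 8.0 off 330 160
r2.png scale 6.666666666666667 off 140 140
```

View pics/r1.png

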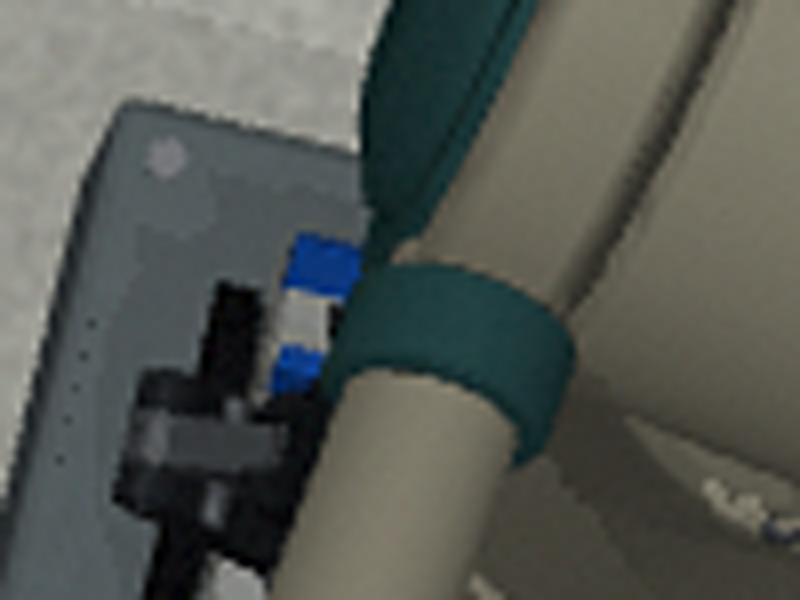

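View pics/r2.png

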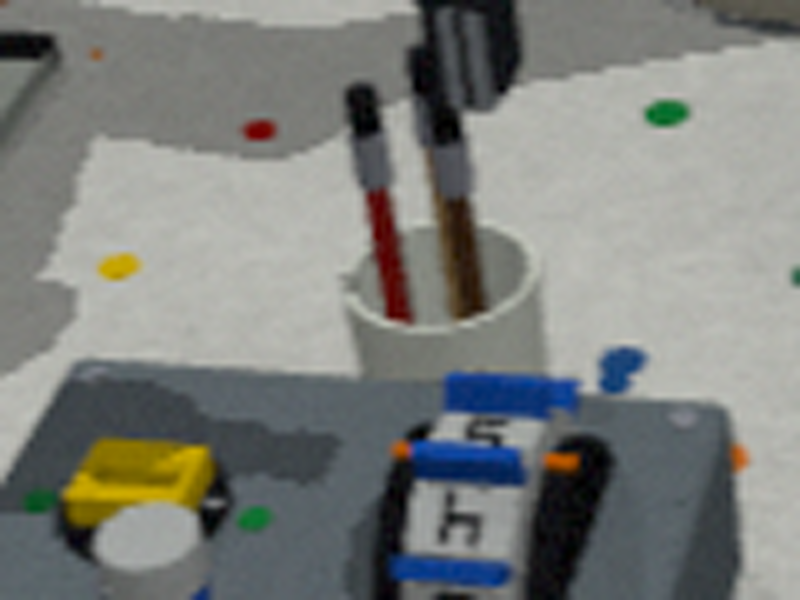

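```bash
cat > wheel.py <<'E'
from ov import *
PT=[.5397,-.2202,-.2599]
def ridges(v):
    L=[]
    for k in range(-1,9):
        a=v-(k+.5)*.6283
        if abs((a+np.pi)%(2*np.pi)-np.pi)>1.4: continue
        r=.066
        P=[]
        for y,w in((.042,-.0035),(.078,-.0035),(.078,.0035),(.042,.0035)):
            P.append([r*np.sin(a)+w*np.cos(a),y,.07+r*np.cos(a)-w*np.sin(a)])
        L.append((T2(*PT,P),(0,0,255)))
    return L
if __name__=="__main__":
    import sys
    draw(S,ridges(float(sys.argv[1])),170,185,230,230,sys.argv[2])
E
python3 wheel.py 3.14 w1.png
```

```text
(no output)
```

View pics/w1.png

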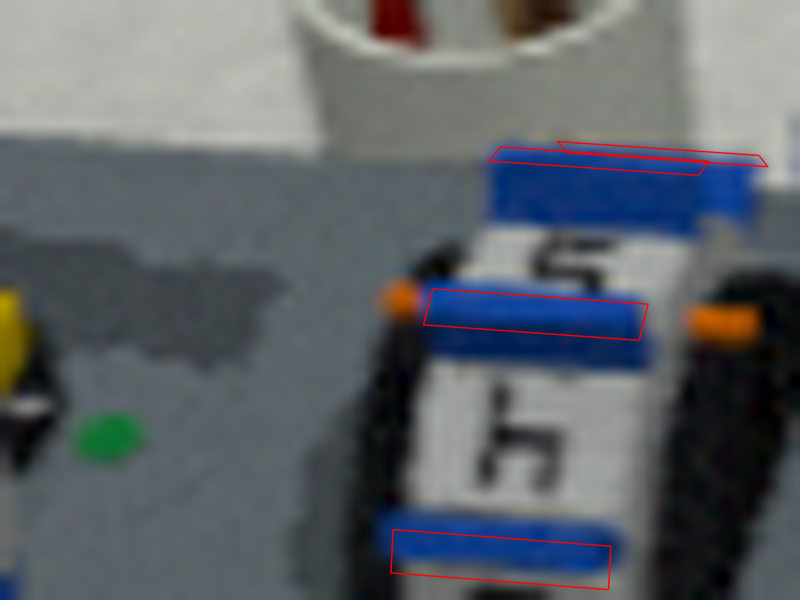

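The overlay puts the wheel at about 3.1 rad: 5 on top, ridge 5/6 near -19°. I descend behind that ridge.

```bash
python3 -m jog '[4,-1,20,0,0,0, 4,-1,50,0,0,0, 4,-1,75,0,0,0, 4,-1,92,0,0,0, 4,-1,98,0,0,0, 4,-1,101,0,0,0, 4,-1,101,0,0,0]'; python3 go.py; python3 - <<'E'
from h import *
d=crop("scene",170,170,240,222,"u1.png")
E
```

```text
clock: 21.85
position: [0.5125, -0.1518, 0.1488]
ee_rot: [0.001, 0.129, 0.992, -0.0]
contact_force: [0.3, 0.1, 0.5]
width: -0.0001
clk 21.85 pos [ 0.5125 -0.1518  0.1488] jaw 75.1 tilt 0.06 F [0.3 0.1 0.5] M [ 0.01 -0.   -0.01] w -0.0001 q6 -1.73
u1.png scale 11.428571428571429 off 170 170
```

View pics/u1.png

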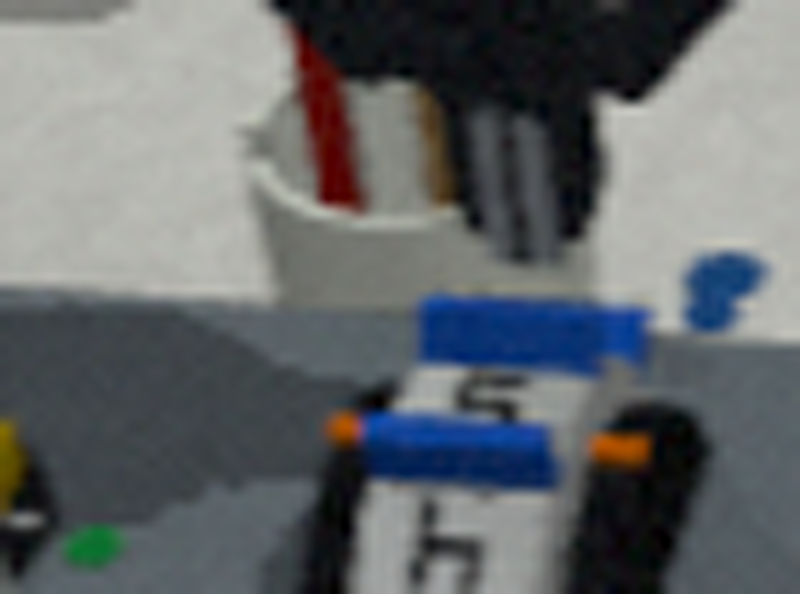

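```bash
python3 -m jog '[0,0,2,0,0,0, -5,0,2,0,0,0, -10,0,2,0,0,0, -14,0,2,0,0,0, -18,0,2,0,0,0, -22,0,2,0,0,0, -26,0,2,0,0,0]'; python3 go.py;python3 -m jog '[-4,0,0,0,0,0, -8,0,0,0,0,0, -12,0,0,0,0,0, -16,0,0,0,0,0, -16,0,0,0,0,0]'; python3 go.py; python3 wheel.py 3.76 w2.png
```

```text
clock: 22.78
position: [0.5376, -0.1585, 0.1463]
ee_rot: [0.0, 0.13, 0.992, 0.0]
contact_force: [-1.8, 0.4, 0.8]
width: 0.0002
clk 22.77 pos [ 0.5376 -0.1585  0.1463] jaw 75.1 tilt 0.01 F [-1.8  0.4  0.8] M [0.05 0.28 0.02] w 0.0002 q6 -1.72
clock: 23.4
position: [0.5533, -0.1627, 0.1461]
ee_rot: [0.0, 0.13, 0.992, 0.0]
contact_force: [-0.5, 0.5, -0.2]
width: 0.0003
clk 23.4 pos [ 0.5533 -0.1627  0.1461] jaw 75.1 tilt 0.04 F [-0.5  0.5 -0.2] M [-0.    0.09 -0.03] w 0.0003 q6 -1.72
```

View pics/w2.png

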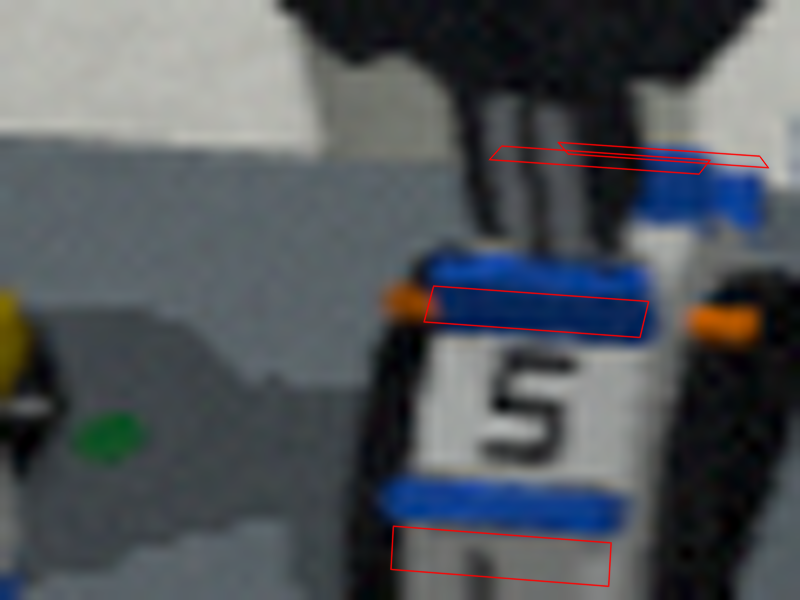

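```bash
python3 -m jog '[-4,0,0,0,0,0, -8,0,0,0,0,0, -8,0,0,0,0,0, -7,0,-10,0,0,0,-7,0,-25,0,0,0,10,0,-30,0,0,0,35,0,-30,0,0,0,50,0,-30,0,0,0,50,0,-30,0,0,0]'; python3 go.py; python3 wheel.py 3.76 w3.png
```

```text
clock: 24.62
position: [0.5032, -0.1492, 0.1767]
ee_rot: [0.0, 0.13, 0.992, 0.0]
contact_force: [-0.2, -0.4, 0.3]
width: -0.0
clk 24.62 pos [ 0.5032 -0.1492  0.1767] jaw 75.1 tilt 0.01 F [-0.2 -0.4  0.3] M [-0.03  0.03 -0.  ] w -0.0 q6 -1.73
```

View pics/w3.png

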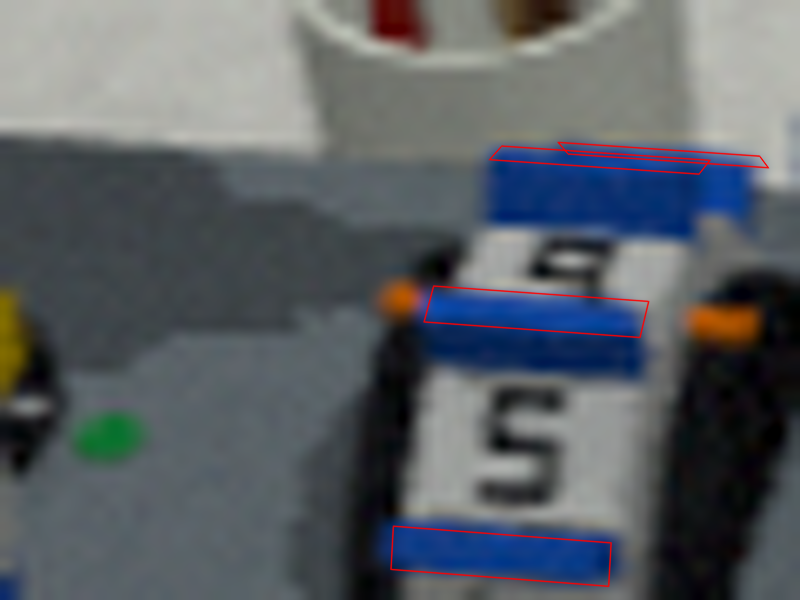

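Now 6 is on top and the overlay at 3.76 fits closely. I make a second stroke on the next ridge.

```bash
python3 -m jog '[-4,0,8,0,0,0, -9,0,20,0,0,0, -9,0,28,0,0,0, -9,0,30,0,0,0, -14,0,30,0,0,0, -19,0,30,0,0,0, -23,0,30,0,0,0,-27,0,30,0,0,0,-31,0,30,0,0,0,-35,0,30,0,0,0]'; python3 go.py;python3 -m jog '[-4,0,0,0,0,0, -8,0,0,0,0,0, -12,0,0,0,0,0, -16,0,0,0,0,0, -20,0,0,0,0,0,-23,0,0,0,0,0,-25.5,0,0,0,0,0,-25.5,0,0,0,0,0]'; python3 go.py; python3 -m jog '[1,0,-10,0,0,0,1,0,-25,0,0,0,5,0,-50,0,0,0,20,0,-70,0,0,0,30,0,-75,0,0,0,30,0,-75,0,0,0]';python3 wheel.py 4.398 w4.png
```

```text
clock: 25.98
position: [0.5385, -0.1588, 0.1464]
ee_rot: [0.0, 0.129, 0.992, 0.0]
contact_force: [-1.6, -0.3, 1.8]
width: 0.0
clk 25.98 pos [ 0.5385 -0.1588  0.1464] jaw 75.1 tilt 0.01 F [-1.6 -0.3  1.8] M [ 0.12  0.29 -0.01] w 0.0 q6 -1.72
clock: 26.98
position: [0.5634, -0.1653, 0.1464]
ee_rot: [0.0, 0.13, 0.992, 0.0]
contact_force: [-1.5, -0.0, -0.1]
width: 0.0001
clk 26.98 pos [ 0.5634 -0.1653  0.1464] jaw 75.1 tilt 0.05 F [-1.5 -0.  -0.1] M [0.04 0.17 0.03] w 0.0001 q6 -1.72
clock: 27.72
position: [0.5329, -0.1572, 0.2219]
ee_rot: [0.0, 0.13, 0.992, -0.0]
contact_force: [0.2, 0.4, -1.0]
width: 0.0003
```

View pics/w4.png

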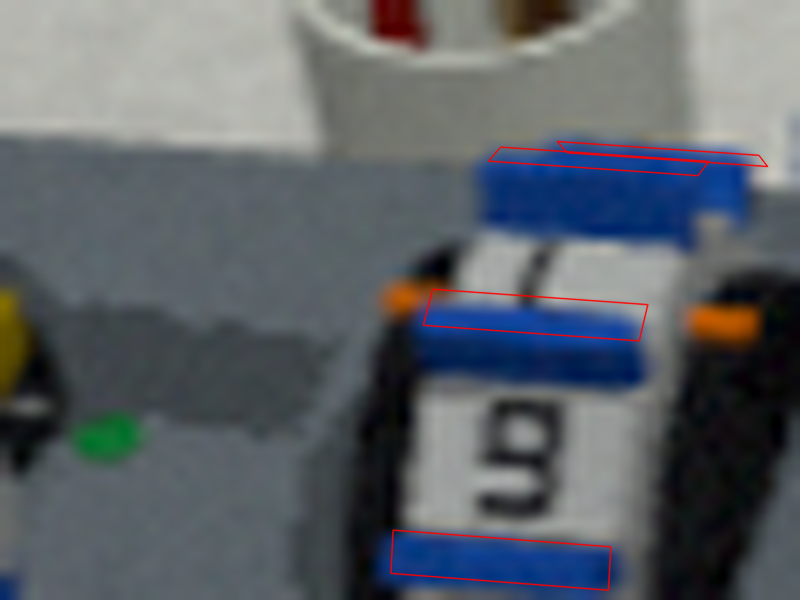

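```bash
python3 -m jog '[10,10,-30,0,0,0, 35,38,-60,0,0,0, 65,70,-80,0,0,0, 95,110,-80,0,0,0, 125,160,-80,0,0,0,150,200,-80,0,0,0,150,230,-80,0,0,0,150,230,-80,0,0,0]'; python3 go.py; python3 - <<'E'
from h import *
crop("top",315,160,475,280,"x1.png");crop("top",0,0,560,420,"x2.png");crop("scene",0,0,560,420,"x3.png")
E
```

```text
clock: 28.82
position: [0.4481, 0.1049, 0.3005]
ee_rot: [-0.001, 0.128, 0.992, 0.0]
contact_force: [0.5, -0.2, -0.5]
width: -0.0003
clk 28.82 pos [0.4481 0.1049 0.3005] jaw 75.3 tilt 0.06 F [ 0.5 -0.2 -0.5] M [-0.03  0.03  0.  ] w -0.0003 q6 -1.24
x1.png scale 5.0 off 315 160
x2.png scale 1.4285714285714286 off 0 0
x3.png scale 1.4285714285714286 off 0 0
```

View pics/x1.png

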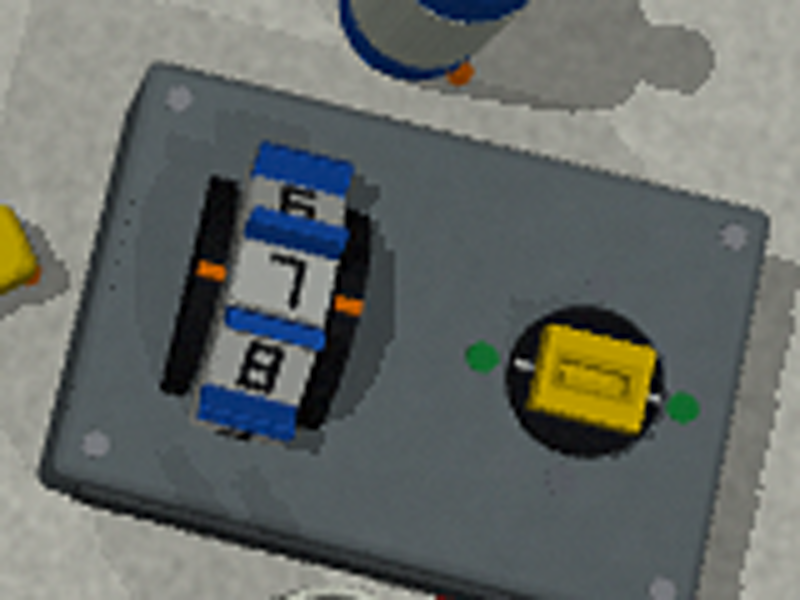

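View pics/x2.png

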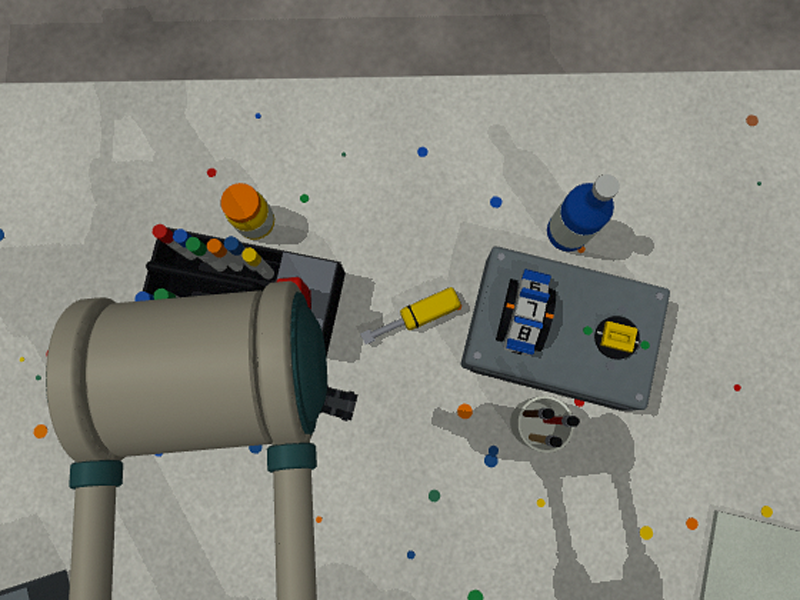

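View pics/x3.png

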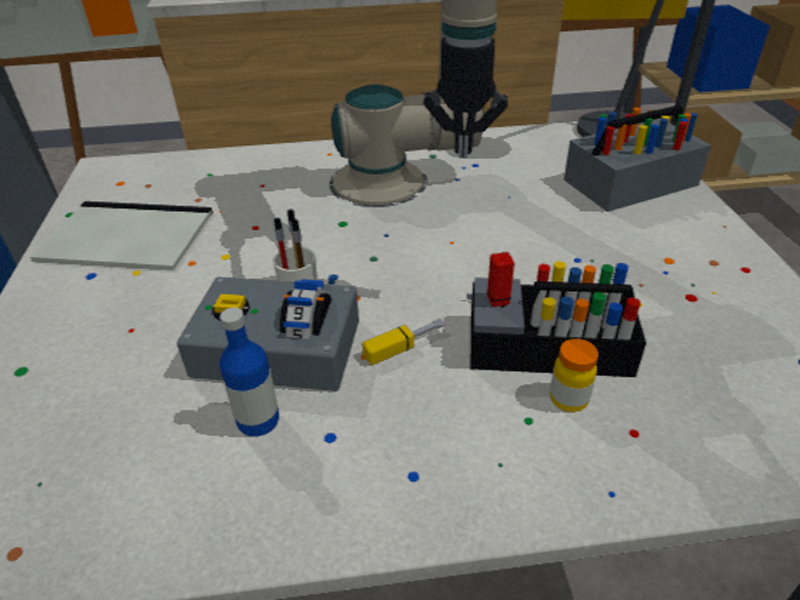

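Top view: 7 stands between the pointers at (288,282). The slot is in line with the green dots at (481,357) and (682,407), and the bystanders have not moved. I do a last overlay from the top.

```bash
python3 - <<'E'
from wheel import *
L=ridges(4.398)
draw(T,L,350,180,400,250-32,"y1.png")
for v in(4.3,4.398,4.5): print(v,[((proj(T,P).mean(0)-[314.5,159.5])*5).round().tolist() for P,_ in ridges(v)])
E
```

```text
4.3 [[304.0, 166.0], [293.0, 246.0], [267.0, 354.0], [237.0, 442.0]]
4.398 [[304.0, 158.0], [296.0, 230.0], [272.0, 338.0], [241.0, 431.0]]
4.5 [[303.0, 152.0], [299.0, 215.0], [276.0, 320.0], [246.0, 419.0]]
```

View pics/y1.png

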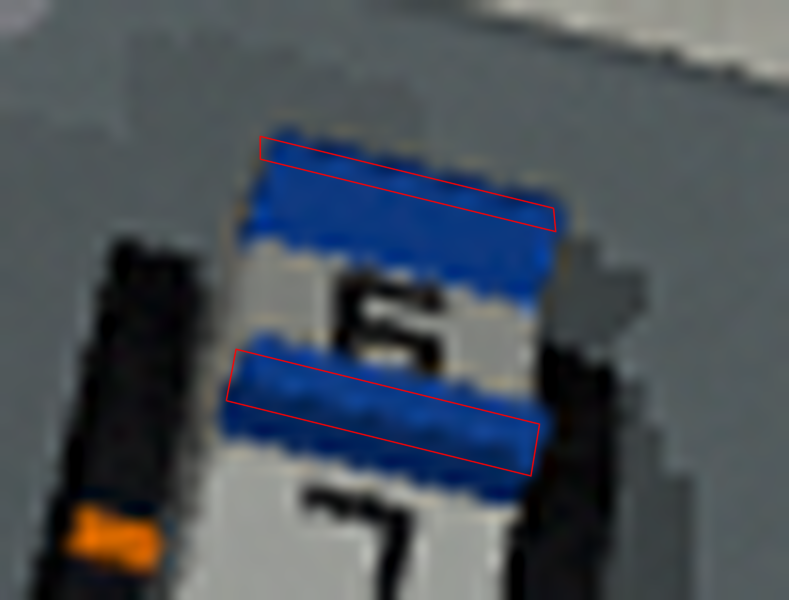

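```bash
python3 -m jog '[0,0,0,0,0,0,0,0,0,0,0,0]'; python3 -c "
from rig import *
print(get_state()['clock']); print(sign_off())"
```

```text
clock: 29.32
position: [0.448, 0.1028, 0.3013]
ee_rot: [0.0, 0.13, 0.992, 0.0]
contact_force: [0.1, -0.1, -0.3]
width: -0.0001
29.325
the job is handed in; nothing more can be done
None
```

I handed the job in at 29.3 s. By my camera checks the switch, screwdriver and thumbwheel are all where they should be; `sign_off` gave no verdict.

- **Mode switch:** I turned it with the large red screwdriver. Its long edge runs parallel to the green-dot line in the top view, which puts it at about 1.57 rad.
- **Screwdriver:** It is back upright in its holder with the handle down on the plate, seen from the scene camera.
- **Thumbwheel:** I rolled it in two gentle fingertip strokes (about 2 N at the readings after each stroke). 7 stands between the pointers. The two views disagree slightly: about 4.42 rad from the scene camera and about 4.45 rad from the top one. Both are inside the allowed range of 4.238 to 4.558.
- **Bystanders:** The bottle, jar and pot look unmoved, and the arm is clear of everything.

The loose yellow and small red screwdrivers fell over early in the run while the gripper was not near them. They stayed on the table and did not get in the way.

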